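# Bolt the lacquer curing case shut

## Task

The two-leaf lid of the plywood lacquer curing case is closed but not secured. By its black ball handle, slide the spring-loaded barrel bolt across until it comes up gently against the stop of the brass keeper, keep it there while you turn the handle all the way down towards the robot into the keeper's notch, and let go so that the bolt stays locked. Do not force the handle against the bolt's metalwork, and leave everything else on the case and bench where it is.

Things in the scene. Friction and masses are not known exactly. Their poses are not given: they have to be found in the camera images.
- case: Plywood case fixed to the bench, 240 x 320 x 90 mm (x, y, z), with two brown lid leaves that meet at its own y = 0. Origin: centre of its underside; x away from the robot at yaw 0, y along the bolt, z up. The steel barrel is on the leaf at -y, the brass keeper on the leaf at +y; the lid is clear for 60 mm on the robot's side (-x) of the bolt.
- barrel: The bolt's steel barrel, an open-topped channel. Origin on the bolt axis, which runs along its y, 24 mm above the lid at case x = -50 mm; axes as the case's. Its walls, 9 to 14 mm either side of the axis, rise 13 mm above the axis. The brass keeper carries the walls on, then ends the slide with a rubber-faced stop block 29 mm wide, 30 mm long, 18 mm above the axis.
- bolt (a joint): Bolt travel in m: 0 = drawn back (start), growing along the case's +y. A return spring pulls it back (2.4 N at 0, 7 N at 60 mm) plus about 1.2 N friction. Right before the stop the keeper's robot-side (-x) wall has an 11 mm wide notch (3 mm play for the stem). The keeper was set by hand: the stop is met at a travel anywhere from 40 to 64 mm, differing each time; find it by feel.
- handle (a joint): Handle angle about the bolt axis in rad: 0 = straight up, growing as it turns down towards the robot side (case -x); end stop at 1.4, nearly level. It stays where it is left (friction 0.08 N m). Outside the notch the channel wall stops it at about 0.35; it starts between -0.15 and 0.25.
- knob (a point): Centre of the handle's black ball, 20 mm in diameter, 55 mm from the bolt axis; 169 mm above the bench when upright.
- stem: The handle's steel stem, 8 mm in diameter, carrying the ball. Origin on the bolt axis, z along the stem to the ball, y along the bolt (direction of sliding). More than 25 N of it on the channel wall or keeper bends the metalwork; pressing the ball down outside the notch bears on the wall with three to four times that force.
- pigment_cup: Red open cup, 48 mm across, 32 mm high, standing on the far part of the lid (case x +60 to +80 mm). Origin: centre of its underside.
- lacquer_brush: Brush with wooden handle, 150 mm, lying on the far part of the lid. Origin under its middle.
- varnish_jar: Amber jar with black cap, 60 mm across, 85 mm high, on the bench to the robot's left. Origin: centre of its underside.
- mixing_bowl: White ceramic bowl, 110 mm across, 40 mm high, on the bench to the robot's right. Origin: centre of its underside.
- lacquer_tray: Round red and black lacquered tray, 316 mm across, 24 mm high, on the bench far left. Origin: centre of its underside.
- steel_rule: Steel rule, 300 x 30 x 4 mm, lying on the bench to the right. Origin: centre of its underside.
- screwdriver: Screwdriver with grey handle, lying on the bench to the near left. Origin under its middle.

How it is judged:
By the outcome, as a careful person would: the job done as asked, in the order asked, and still so for the second after the job is handed in, with the robot touching nothing.
It also fails if it takes over 56 s, if anything falls off the work surface, if the arm or the gripper's body presses on something with over 40 N, if the wrist force passes 120 N, or if a joint passes its speed limit or range.

## Robot

A 6-joint arm with a two-finger parallel gripper is mounted at the origin on the work surface. World frame = base frame: x ahead of the robot, y to its left, z up, the work surface at z = 0. Lengths are in m, angles in rad, forces in N, time in s.
With the tool pointing down it reaches from about 0.325 to 1 m from the base axis. Payload 5.1 kg.
Tool frame: the origin (TCP) lies between the finger pads; the fingertips stand 25 mm ahead of it and the grasp point (between the pads) lies 6 mm ahead of it (arm.tip_extent is the distance from the TCP to the fingertips, in m); y points along the fingers, z is the direction in which the jaws open and shut, and the axes are right-handed (so a half turn about y gives the same grasp; the last joint's range is limited). The gripper opens to 85 mm and grips with 20 to 120 N. Pads are 22 mm wide; open, the fingers measure 114 mm over their backs; the gripper's body (76 mm by 85 mm) begins 54 mm behind the grasp point. The pads swing forward as they close: fully open they stand 13 mm farther back than shut.
Start: joints at [-1.371, 0.124, 1.65, -0, 1.367, -0.083], TCP at [0.181, -0.624, 0.256] pointing down, gripper open.
Joint ranges: [-2.61, 2.61], [-1.02, 2.33], [0.03, 2.71], [-1.35, 4.49], [0.32, 2.68], [-2.91, 2.91]. Speed limits (rad/s): [2.57, 2.57, 3.14, 3.14, 3.14, 3.14].

## Interface

Orientations are given as [roll, pitch, yaw] about the fixed x, y, z axes, in that order (R = Rz(yaw) Ry(pitch) Rx(roll)).
In Python, from bench import arm gives the robot as it stands. The module is installed in compiled form; this text tells all that it offers.
- The arm moves only by the tool apply_moves, never from a script. Its argument "plan" is a list of rows, each an object of numbers: "gripper": the opening, from 0 (shut) to 1 (fully open); "x", "y", "z": the shift along the world's x, y, z in m; "wx", "wy", "wz": the turn, a rotation vector about the world's x, y, z in rad. A call has 1 to 5 rows; each row shifts and turns the pose as measured when the row begins; what a row does not reach is not made up. A row lasts 1/12 s, in which the tool goes at most 41.7 mm and 7.16 degrees, less where a joint would pass 70% of its speed; a pose out of reach is approached as far as the arm can. A call with a gripper value outside its range is refused whole. The fingers move at their own pace and stop on an object; "grip_force" is the grip in N (left out, the last holds). Time passes only in rows, so rows that do not move let the fingers close. It gives the time, the measured TCP pose, the force and the opening at its end, in the units of the state.
- arm.get_state(): the state, without advancing time (a new reading comes with each control period).
- arm.get_image(name): name is "side" or "top"; returns (picture, depth): 420x560x3 uint8, red, green, blue; 420x560 float32, m along the optical axis (not along the pixel's ray), 0 where there is no reading.
- arm.get_calibration(name): a dict with "fov_y" (degrees; the focal length in pixels is half the picture's height over the tangent of half this angle, whatever the lens; pixels are square), "cx", "cy" (the principal point, pixels), "k1" (the pictures are not rectified: a ray, as slopes to the right and down, at radius r is drawn at 1 + k1 r^2 times it, then the intrinsics apply), "pose" (4x4, takes a point from camera to world coordinates). Camera axes: x right, y up, looking along -z (the intrinsics and any distortion apply to the point x, -y, -z); pixel columns grow to the right and rows downward; lengths in m; the calibration is good to about 2 mm. A picture is of the moment at which its call begins. get_calibration takes no time and is no camera call.
- arm.finish_job(): hands the job in, once; it reports no verdict.
The state is a dict: "time_s": time; "joints": joint angles; "qvel": joint speeds; "tau": joint torques, N m; "ee_pos": TCP position; "orientation": TCP orientation; "wrist_force": force on the tool from outside, world axes, zero at the start; "moment": the same for the moment, N m; "gripper_width": opening from 0.0 (shut) to 1.0 (fully open).
Only numpy, scipy, OpenCV 4.12 (cv2) and the standard library are available. Lean on these libraries where they do the work, as an engineer would, in place of code of your own. Each camera call takes 0.05 s, during which the arm holds its last target.

## Working session

There is one attempt and no reset: what is moved stays moved. The work goes in short steps, Python scripts to look and compute and a tool call to move; the robot and the scene stay as the last step left them, time stands still between calls to the robot, and variables do not carry over. Pictures are saved under pics/ and viewed, and the job is handed in when it is done.

Besides the shell and the picture viewer there is one more tool, called after "Request:" as name(argument=value, ...), one argument or row to a line, values as JSON. apply_moves: Moves the arm, as the interface text tells. Its arguments: {"type":"object","properties":{"plan":{"type":"array","items":{"type":"object","properties":{"gripper":{"type":"number"},"x":{"type":"number"},"y":{"type":"number"},"z":{"type":"number"},"wx":{"type":"number"},"wy":{"type":"number"},"wz":{"type":"number"}}}},"grip_force":{"type":"number"}},"required":["plan"]}

```bash
mkdir -p pics; cat > h.py <<'E'
import numpy as np, cv2
from bench import arm
def grab(tag):
    out={}
    for n in ("side","top"):
        p,d=arm.get_image(n); cv2.imwrite(f"pics/{tag}_{n}.png",p[:,:,::-1]); np.save(f"pics/{tag}_{n}.npy",d); out[n]=(p,d)
    return out
def ray(n,u,v):
    c=arm.get_calibration(n); f=210/np.tan(np.radians(c["fov_y"])/2)
    a=np.array([(u-c["cx"])/f,(v-c["cy"])/f]); s=a.copy()
    for _ in range(30): s=a/(1+c["k1"]*(s@s))
    return np.array([s[0],-s[1],-1]),np.array(c["pose"])
def pt(n,u,v,depth):
    r,P=ray(n,u,v); return (P@np.append(r*depth,1))[:3]
def atz(n,u,v,z):
    r,P=ray(n,u,v); d=P[:3,:3]@r; o=P[:3,3]; return o+d*(z-o[2])/d[2]
def proj(n,X):
    c=arm.get_calibration(n); f=210/np.tan(np.radians(c["fov_y"])/2)
    q=np.linalg.inv(np.array(c["pose"]))@np.append(X,1); s=np.array([q[0]/-q[2],-q[1]/-q[2]]); s=s*(1+c["k1"]*(s@s))
    return s*f+[c["cx"],c["cy"]]
E
python3 - <<'E'
from h import *
grab("a")
for n in("side","top"):print(arm.get_calibration(n))
print(arm.get_state())
E
```

```text
{'fov_y': 51.51879870394464, 'cx': 280.0249518221952, 'cy': 206.7574661709009, 'k1': -0.10740724610544879, 'pose': array([[-0.99903428,  0.02189489, -0.03809358,  0.43038868],
       [-0.04188742, -0.73635228,  0.6753005 ,  0.98431476],
       [-0.01326466,  0.67624399,  0.73655829,  1.16920741],
       [ 0.        ,  0.        ,  0.        ,  1.        ]])}
{'fov_y': 45.554209906927454, 'cx': 277.8240183127677, 'cy': 203.5984684700057, 'k1': 0.016515674432860433, 'pose': array([[ 0.02600429,  0.97831915, -0.20546392,  0.23330093],
       [-0.99965621,  0.02475972, -0.00862653, -0.00451031],
       [-0.00335227,  0.20561761,  0.97862667,  1.49664827],
       [ 0.        ,  0.        ,  0.        ,  1.        ]])}
{'time_s': 0.1, 'joints': array([-1.37057898e+00,  1.24428085e-01,  1.65153982e+00, -2.08125681e-05,
        1.36750406e+00, -8.25957718e-02]), 'qvel': array([-0.00084616, -0.00249951, -0.00252791,  0.00136399, -0.00225796,
       -0.00090416]), 'tau': array([ 1.14927680e-04, -4.24931324e+01, -3.66653788e+01, -7.68997324e-05,
        3.93137103e-03,  1.17432907e-05]), 'ee_pos': array([ 0.18125638, -0.62368835,  0.25518213]), 'orientation': array([-1.57267091e+00,  1.34739931e-04, -2.85877544e+00]), 'wrist_force': array([ 0.78118338, -0.18292983,  0.06190676]), 'moment': array([-0.01581351, -0.01592829,  0.02995337]), 'gripper_width': 0.9998164187183569}
```

View pics/a_side.png

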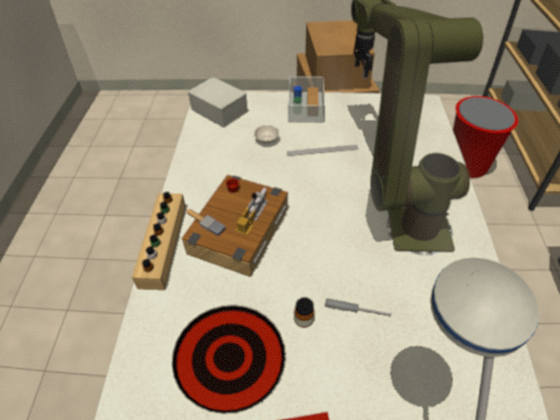

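View pics/a_top.png

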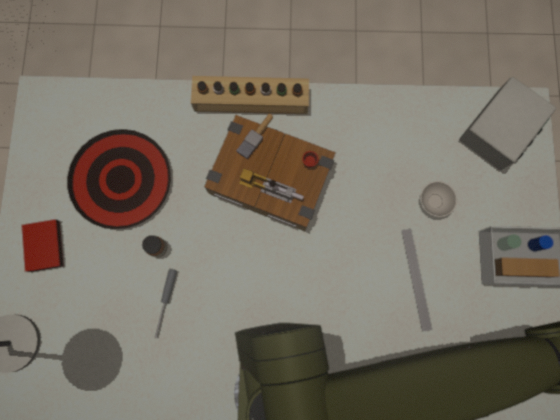

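```bash
python3 - <<'E'
import cv2
a=cv2.imread("pics/a_top.png");cv2.imwrite("pics/a_topc.png",cv2.resize(a[110:240,195:345],None,fx=5,fy=4.6*5/4.6/1.1,interpolation=cv2.INTER_CUBIC)[:600])
a=cv2.imread("pics/a_top.png");cv2.imwrite("pics/a_topd.png",cv2.resize(a[160:215,230:310],None,fx=10,fy=10,interpolation=cv2.INTER_CUBIC))
a=cv2.imread("pics/a_side.png");cv2.imwrite("pics/a_sidec.png",cv2.resize(a[170:275,180:295],None,fx=5.5,fy=5.5,interpolation=cv2.INTER_CUBIC))
E
```

```text
(no output)
```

View pics/a_topd.png

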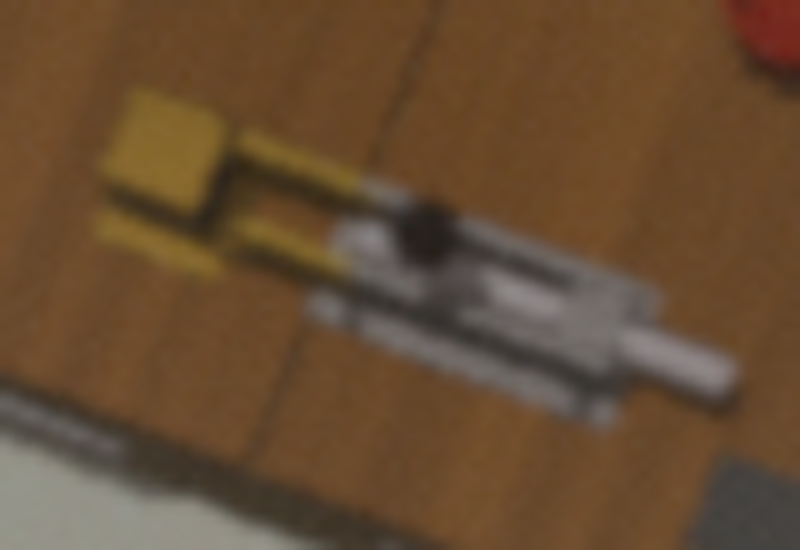

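View pics/a_sidec.png

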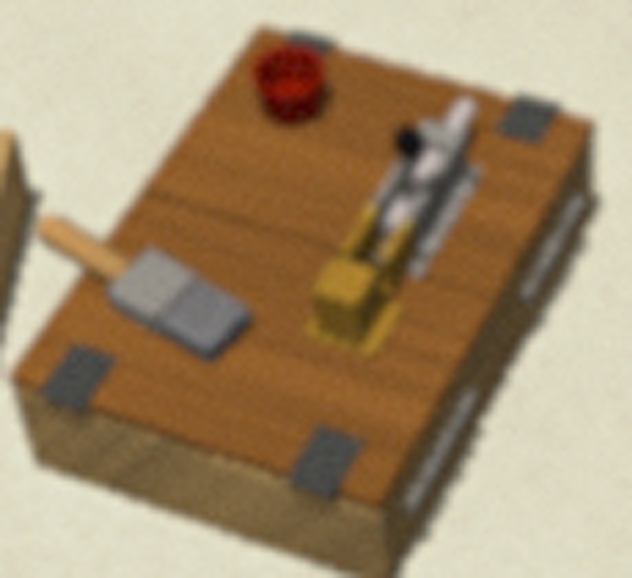

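View pics/a_topc.png

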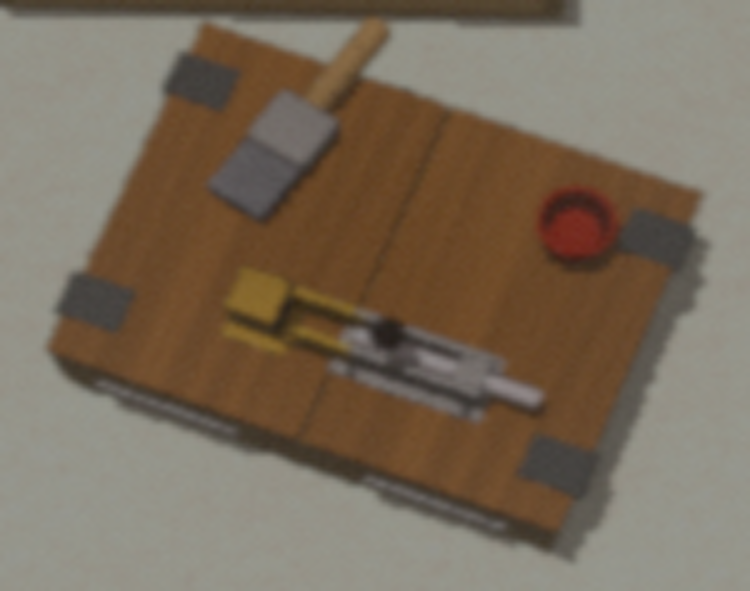

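```bash
cat >> h.py <<'E'
def tri(us,ut):
    A=[];b=[]
    for n,u in(("side",us),("top",ut)):
        r,P=ray(n,*u); d=P[:3,:3]@r; d/=np.linalg.norm(d); M=np.eye(3)-np.outer(d,d); A.append(M); b.append(M@P[:3,3])
    X=np.linalg.lstsq(np.vstack(A),np.hstack(b),rcond=None)[0]
    return X
E
python3 - <<'E'
from h import *
c=[(203,22),(703,192),(555,532),(50,348)]
C=np.array([atz("top",195+x/5,110+y/4.545,.09) for x,y in c])
cs=[(262,28),(592,122),(385,500),(15,375)] # side: far-right,near-right,near-left,far-left
S=np.array([atz("side",180+x/5.5,170+y/5.5,.09) for x,y in cs])
print(C.round(4),C.mean(0)); print(S.round(4),S.mean(0))
for K in (C[[0,1,2,3]],S[[3,0,1,2]]):
    ey=(K[0]-K[1]+K[3]-K[2]); ex=K[0]-K[3]+K[1]-K[2]
    print(np.linalg.norm(ey)/2,np.linalg.norm(ex)/2,np.degrees(np.arctan2(-ey[0],ey[1])),np.degrees(np.arctan2(ex[1],ex[0])))
X=tri((254.5,195.6),(272.7,183.0));print("knob",X,proj("side",X),proj("top",X))
for n,(u,v) in (("side",(254.5,195.6)),("top",(272.7,183.0))):
    d=np.load(f"pics/a_{n}.npy"); print(d[int(v)-1:int(v)+2,int(u)-1:int(u)+2], pt(n,u,v,d[int(round(v)),int(round(u))]))
E
```

```text
[[ 0.796   0.1409  0.09  ]
 [ 0.6869 -0.1576  0.09  ]
 [ 0.4625 -0.074   0.09  ]
 [ 0.5737  0.22    0.09  ]] [0.62976078 0.03230258 0.09      ]
[[ 0.6826 -0.1552  0.09  ]
 [ 0.4627 -0.0746  0.09  ]
 [ 0.5678  0.2202  0.09  ]
 [ 0.7906  0.1399  0.09  ]] [0.62590374 0.03259215 0.09      ]
0.3160666975699674 0.23771515286637984 -20.394723720625855 -20.00829082050132
0.3136089899882687 0.235462810897641 -19.869872615791504 -19.96980940906645
knob [0.5670939  0.02283625 0.17117949] [254.02396415 195.46638815] [272.6196624 183.5725341]
[[1.3777851 1.3803096 1.3765159]
 [1.3833743 1.3779639 1.3880337]
 [1.3842508 1.3847113 1.3872299]] [0.56508844 0.02646906 0.1743827 ]
[[1.3654323 1.3608035 1.3634074]
 [1.3571806 1.3636543 1.3597162]
 [1.3605963 1.3588936 1.3584473]] [0.56709713 0.02253148 0.17755503]
```

Request:
apply_moves(
  plan=[
    {"x":0.019,"y":0.032,"z":0.01,"wz":0.124,"gripper":1},
    {"x":0.019,"y":0.032,"z":0.01,"wz":0.124},
    {"x":0.019,"y":0.032,"z":0.01,"wz":0.124},
    {"x":0.019,"y":0.032,"wz":0.124},
    {"x":0.019,"y":0.032,"wz":0.124},
  ],
)

```text
validation failed for argument at $.pl...
```

Request:
apply_moves(
  plan=[
    {"x":0.019,"y":0.032,"wz":0.124},
    {"x":0.019,"y":0.032,"wz":0.124},
    {"x":0.019,"y":0.032,"wz":0.124},
    {"x":0.019,"y":0.032,"wz":0.124},
    {"x":0.019,"y":0.032,"wz":0.124},
  ],
)

```text
validation failed for argument at $.pl...
```

Request:
apply_moves(
  plan=[
    {"x":0.019,"y":0.032,"wz":0.124},
    {"x":0.019,"y":0.032,"wz":0.124},
    {"x":0.019,"y":0.032,"wz":0.124},
    {"x":0.019,"y":0.032,"wz":0.124},
    {"wz":0.124},
  ],
)

```text
validation failed for argument at $.pl...
```

Request:
apply_moves(
  plan=[
    {"gripper":1.0,"x":0.019,"y":0.032,"z":0.01,"wx":0.0,"wy":0.0,"wz":0.124},
  ],
)

```text
time_s: 0.18
ee_pos: [0.1977, -0.5933, 0.2615]
orientation: [-1.577, -0.001, -2.737]
wrist_force: [0.7, 1.7, -0.3]
gripper_width: 1.002
```

All seven keys are needed in each row.

Request:
apply_moves(
  plan=[
    {"gripper":1.0,"x":0.019,"y":0.032,"z":0.01,"wx":0.0,"wy":0.0,"wz":0.124},
    {"gripper":1.0,"x":0.019,"y":0.032,"z":0.01,"wx":0.0,"wy":0.0,"wz":0.124},
    {"gripper":1.0,"x":0.019,"y":0.032,"z":0.0,"wx":0.0,"wy":0.0,"wz":0.124},
    {"gripper":1.0,"x":0.019,"y":0.032,"z":0.0,"wx":0.0,"wy":0.0,"wz":0.124},
    {"gripper":1.0,"x":0.019,"y":0.032,"z":0.0,"wx":0.0,"wy":0.0,"wz":0.124},
  ],
)

```text
time_s: 0.6
ee_pos: [0.2934, -0.4277, 0.2796]
orientation: [-1.581, 0.001, -2.108]
wrist_force: [0.5, 0.0, 0.4]
gripper_width: 1.002
```

Request:
apply_moves(
  plan=[
    {"gripper":1.0,"x":0.019,"y":0.032,"z":0.0,"wx":0.0,"wy":0.0,"wz":0.124},
    {"gripper":1.0,"x":0.019,"y":0.032,"z":0.0,"wx":0.0,"wy":0.0,"wz":0.124},
    {"gripper":1.0,"x":0.019,"y":0.032,"z":0.0,"wx":0.0,"wy":0.0,"wz":0.124},
    {"gripper":1.0,"x":0.019,"y":0.032,"z":0.0,"wx":0.0,"wy":0.0,"wz":0.124},
    {"gripper":1.0,"x":0.019,"y":0.032,"z":0.0,"wx":0.0,"wy":0.0,"wz":0.124},
  ],
)

```text
time_s: 1.02
ee_pos: [0.3901, -0.2583, 0.2775]
orientation: [-1.582, 0.002, -1.482]
wrist_force: [0.7, 0.6, -0.4]
gripper_width: 0.997
```

Request:
apply_moves(
  plan=[
    {"gripper":1.0,"x":0.019,"y":0.032,"z":0.0,"wx":0.0,"wy":0.0,"wz":0.124},
    {"gripper":1.0,"x":0.019,"y":0.032,"z":0.0,"wx":0.0,"wy":0.0,"wz":0.124},
    {"gripper":1.0,"x":0.019,"y":0.032,"z":0.0,"wx":0.0,"wy":0.0,"wz":0.124},
    {"gripper":1.0,"x":0.019,"y":0.032,"z":0.0,"wx":0.0,"wy":0.0,"wz":0.124},
  ],
)

```text
time_s: 1.35
ee_pos: [0.4673, -0.1224, 0.2762]
orientation: [-1.582, 0.003, -0.982]
wrist_force: [0.6, -0.6, -0.9]
gripper_width: 1.0
```

Request:
apply_moves(
  plan=[
    {"gripper":1.0,"x":0.02,"y":0.03,"z":0.0,"wx":0.0,"wy":0.0,"wz":0.124},
    {"gripper":1.0,"x":0.02,"y":0.03,"z":0.0,"wx":0.0,"wy":0.0,"wz":0.124},
    {"gripper":1.0,"x":0.02,"y":0.03,"z":0.0,"wx":0.0,"wy":0.0,"wz":0.124},
    {"gripper":1.0,"x":0.02,"y":0.03,"z":0.0,"wx":0.0,"wy":0.0,"wz":0.124},
    {"gripper":1.0,"x":0.02,"y":0.028,"z":0.0,"wx":0.0,"wy":0.0,"wz":0.124},
  ],
)

```text
time_s: 1.77
ee_pos: [0.569, 0.0359, 0.2742]
orientation: [-1.583, 0.004, -0.356]
wrist_force: [1.0, 0.5, 0.1]
gripper_width: 0.997
```

Request:
apply_moves(
  plan=[
    {"gripper":1.0,"x":0.0,"y":0.0,"z":0.0,"wx":0.0,"wy":0.0,"wz":0.0},
  ],
)

```text
time_s: 1.85
ee_pos: [0.5707, 0.0403, 0.2733]
orientation: [-1.582, 0.005, -0.347]
wrist_force: [-1.3, -0.4, 0.1]
gripper_width: 1.0
```

```bash
python3 - <<'E'
from h import *
grab("b")
import cv2
a=cv2.imread("pics/b_side.png")
cv2.imwrite("pics/b_sidec.png",cv2.resize(a[140:270,180:300],None,fx=4.5,fy=4.5,interpolation=cv2.INTER_CUBIC))
print(arm.get_state())
E
```

```text
{'time_s': 1.95, 'joints': array([-0.02419699, -0.05573075,  1.80624025, -0.01098096,  1.40123561,
       -1.2388292 ]), 'qvel': array([-0.04028537, -0.02673047,  0.02004864, -0.00635778,  0.00386238,
        0.00590174]), 'tau': array([ 1.14252884e+00, -3.37765718e+01, -3.73370647e+01,  7.01006851e-02,
       -2.86030018e-02, -4.89075703e-02]), 'ee_pos': array([0.5689721 , 0.03713357, 0.27311802]), 'orientation': array([-1.58432295,  0.00608647, -0.35429729]), 'wrist_force': array([-0.3026412 , -0.15902391,  0.41585807]), 'moment': array([0.04183143, 0.0692475 , 0.01403917]), 'gripper_width': 0.9992384716670318}
```

View pics/b_sidec.png

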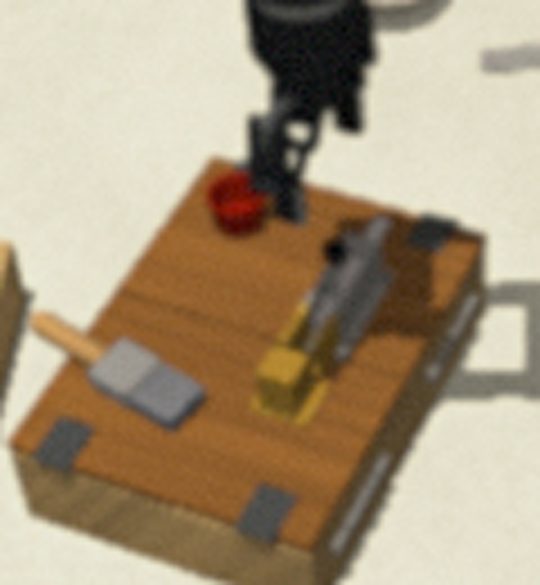

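View pics/b_top.png

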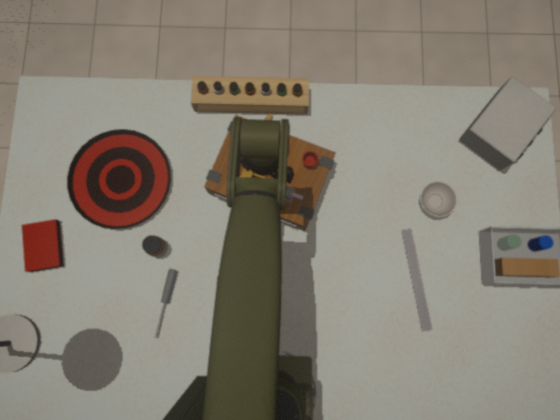

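Request:
apply_moves(
  plan=[
    {"gripper":1.0,"x":0.0,"y":-0.006,"z":-0.025,"wx":0.0,"wy":0.0,"wz":0.0},
    {"gripper":1.0,"x":0.0,"y":-0.003,"z":-0.025,"wx":0.0,"wy":0.0,"wz":0.0},
    {"gripper":1.0,"x":0.0,"y":0.0,"z":-0.02,"wx":0.012,"wy":0.0,"wz":0.0},
    {"gripper":1.0,"x":0.0,"y":0.0,"z":0.0,"wx":0.0,"wy":0.0,"wz":0.0},
  ],
)

```text
time_s: 2.28
ee_pos: [0.5677, 0.0246, 0.2027]
orientation: [-1.573, 0.007, -0.361]
wrist_force: [-0.9, -0.6, -1.2]
gripper_width: 0.997
```

```bash
python3 - <<'E'
from h import *
p,d=arm.get_image("side"); p=p[:,:,::-1]
cv2.imwrite("pics/c_sidec.png",cv2.resize(p[130:260,190:300],None,fx=4.6,fy=4.6,interpolation=cv2.INTER_CUBIC))
s=arm.get_state();print(s["ee_pos"],s["orientation"],s["wrist_force"])
E
```

```text
[0.56852995 0.02450398 0.20474007] [-1.57294348  0.00425438 -0.36082525] [ 0.23663545  0.48527213 -0.58970431]
```

View pics/c_sidec.png

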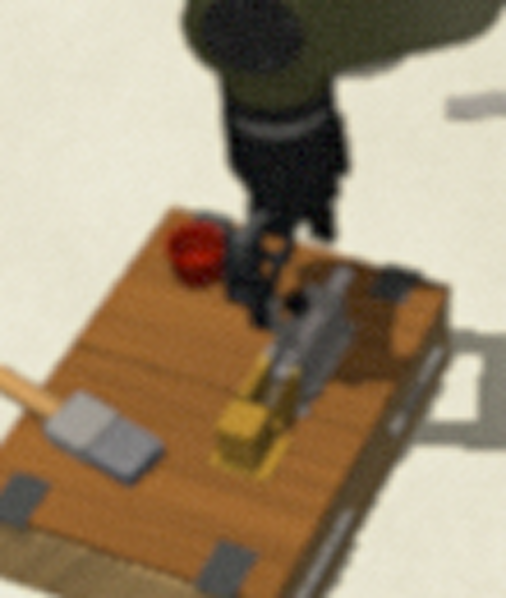

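Request:
apply_moves(
  plan=[
    {"gripper":1.0,"x":0.0,"y":0.002,"z":-0.018,"wx":0.0,"wy":0.0,"wz":0.01},
    {"gripper":1.0,"x":0.0,"y":0.0,"z":-0.013,"wx":0.0,"wy":0.0,"wz":0.0},
    {"gripper":1.0,"x":0.0,"y":0.0,"z":0.0,"wx":0.0,"wy":0.0,"wz":0.0},
  ],
)

```text
time_s: 2.58
ee_pos: [0.5697, 0.0238, 0.1775]
orientation: [-1.572, -0.002, -0.356]
wrist_force: [-1.2, -1.2, -0.3]
gripper_width: 1.001
```

```bash
python3 - <<'E'
from h import *
p,d=arm.get_image("side"); p=p[:,:,::-1]
cv2.imwrite("pics/d_sidec.png",cv2.resize(p[150:250,200:300],None,fx=6,fy=6,interpolation=cv2.INTER_CUBIC))
s=arm.get_state();print(s["ee_pos"],s["orientation"],s["wrist_force"])
E
```

```text
[0.57018825 0.02389078 0.17864876] [-1.5716272  -0.00351146 -0.35562612] [ 0.13215075 -0.75096749  0.20416663]
```

View pics/d_sidec.png

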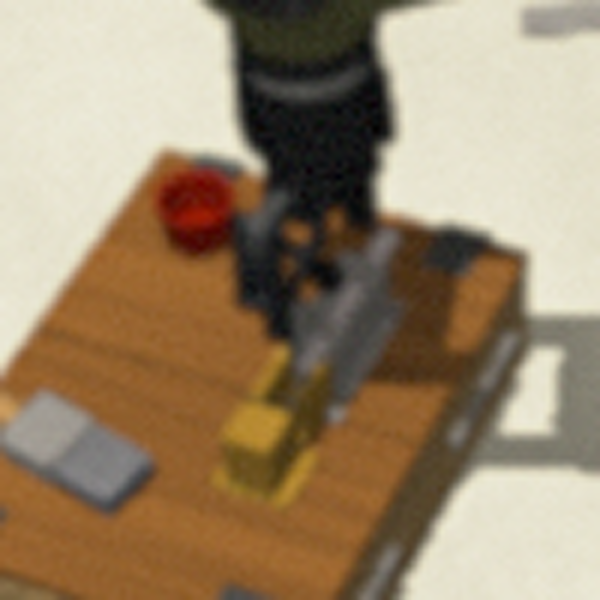

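Request:
apply_moves(
  plan=[
    {"gripper":1.0,"x":-0.002,"y":0.003,"z":-0.006,"wx":0.0,"wy":0.0,"wz":0.0},
    {"gripper":0.5,"x":0.0,"y":0.0,"z":0.0,"wx":0.0,"wy":0.0,"wz":0.0},
    {"gripper":0.4,"x":0.0,"y":0.0,"z":0.0,"wx":0.0,"wy":0.0,"wz":0.0},
    {"gripper":0.3,"x":0.0,"y":0.0,"z":0.0,"wx":0.0,"wy":0.0,"wz":0.0},
  ],
  grip_force=30,
)

```text
time_s: 2.97
ee_pos: [0.57, 0.0266, 0.1768]
orientation: [-1.57, -0.01, -0.357]
wrist_force: [0.5, 0.0, 0.1]
gripper_width: 0.61
```

Request:
apply_moves(
  plan=[
    {"gripper":0.3,"x":0.0,"y":0.0,"z":0.0,"wx":0.0,"wy":0.0,"wz":0.0},
    {"gripper":0.3,"x":0.0,"y":0.0,"z":0.0,"wx":0.0,"wy":0.0,"wz":0.0},
  ],
)

```text
time_s: 3.13
ee_pos: [0.5705, 0.0265, 0.1782]
orientation: [-1.57, -0.012, -0.357]
wrist_force: [-2.3, -2.2, 1.0]
gripper_width: 0.309
```

```bash
python3 - <<'E'
from h import *
p,d=arm.get_image("side"); p=p[:,:,::-1]
cv2.imwrite("pics/e_sidec.png",cv2.resize(p[150:250,200:300],None,fx=6,fy=6,interpolation=cv2.INTER_CUBIC))
s=arm.get_state();print(s["ee_pos"],s["orientation"],s["wrist_force"],s["gripper_width"])
E
```

```text
[0.57038185 0.02622361 0.17823467] [-1.57099041 -0.01130881 -0.3565501 ] [-1.03844354 -2.22999579  1.41697115] 0.3039602038764208
```

View pics/e_sidec.png

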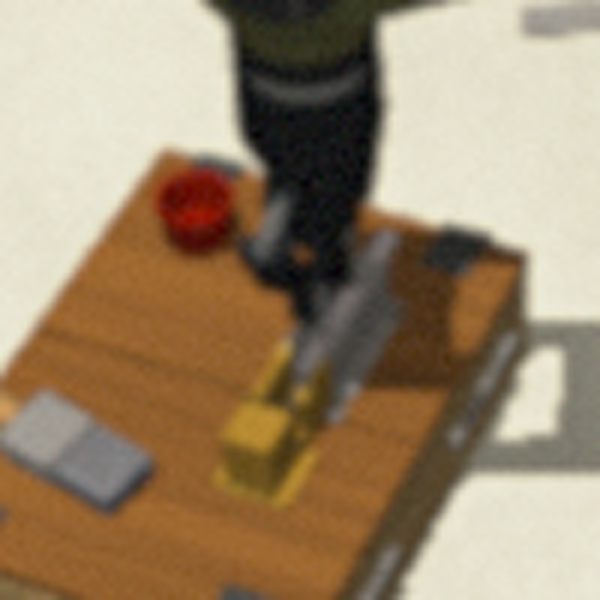

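Request:
apply_moves(
  plan=[
    {"gripper":0.3,"x":-0.001,"y":0.0,"z":-0.006,"wx":0.0,"wy":0.0,"wz":0.0},
    {"gripper":0.1,"x":0.0,"y":0.0,"z":0.0,"wx":0.0,"wy":0.0,"wz":0.0},
    {"gripper":0.1,"x":0.0,"y":0.0,"z":0.0,"wx":0.0,"wy":0.0,"wz":0.0},
    {"gripper":0.1,"x":0.0,"y":0.0,"z":0.0,"wx":0.0,"wy":0.0,"wz":0.0},
  ],
  grip_force=40,
)

```text
time_s: 3.52
ee_pos: [0.5696, 0.0252, 0.1726]
orientation: [-1.572, -0.013, -0.357]
wrist_force: [-0.8, -0.6, 2.4]
gripper_width: 0.202
```

```bash
python3 - <<'E'
from h import *
s=arm.get_state();print(s["ee_pos"],s["orientation"],s["wrist_force"],s["gripper_width"],s["moment"])
E
```

```text
[0.5696478  0.02522594 0.17259641] [-1.57237683 -0.01279321 -0.35677261] [-0.8201633  -0.64832999  2.38580114] 0.2015502683728195 [-0.26498009  0.21891806  0.03350568]
```

Request:
apply_moves(
  plan=[
    {"gripper":0.1,"x":0.0,"y":0.0,"z":0.0,"wx":0.0,"wy":0.0,"wz":0.0},
    {"gripper":0.1,"x":0.0,"y":0.0,"z":0.0,"wx":0.0,"wy":0.0,"wz":0.0},
  ],
)

```text
time_s: 3.68
ee_pos: [0.5696, 0.0252, 0.1726]
orientation: [-1.572, -0.013, -0.357]
wrist_force: [-2.3, -1.7, 2.2]
gripper_width: 0.206
```

```bash
python3 - <<'E'
from h import *
p,d=arm.get_image("side"); p=p[:,:,::-1]
cv2.imwrite("pics/f_sidec.png",cv2.resize(p[180:230,230:280],None,fx=12,fy=12,interpolation=cv2.INTER_CUBIC))
s=arm.get_state();print(s["ee_pos"],s["orientation"],s["wrist_force"],s["gripper_width"],s["moment"])
E
```

```text
[0.56965709 0.02523594 0.17264118] [-1.57235417 -0.01272295 -0.356713  ] [-1.10244625 -0.07649175  0.9396303 ] 0.20053674606726568 [-0.24705496  0.16828425  0.01887363]
```

View pics/f_sidec.png

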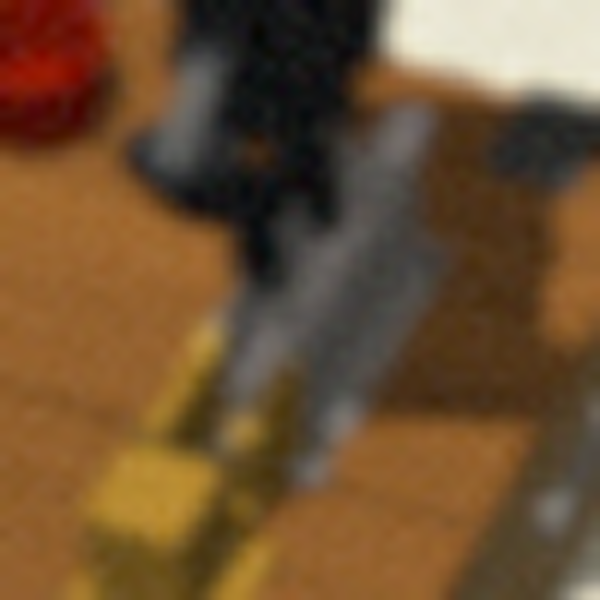

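Request:
apply_moves(
  plan=[
    {"gripper":0.1,"x":0.002,"y":0.0055,"z":0.0,"wx":0.0,"wy":0.0,"wz":0.0},
    {"gripper":0.1,"x":0.002,"y":0.0055,"z":0.0,"wx":0.0,"wy":0.0,"wz":0.0},
    {"gripper":0.1,"x":0.002,"y":0.0055,"z":0.0,"wx":0.0,"wy":0.0,"wz":0.0},
  ],
)

```text
time_s: 3.98
ee_pos: [0.5753, 0.0407, 0.1726]
orientation: [-1.576, -0.012, -0.358]
wrist_force: [-1.9, -5.2, 2.4]
gripper_width: 0.204
```

```bash
cat > st.py <<'E'
from h import *
s=arm.get_state();e=s["ee_pos"]-np.array([0.5697,0.0252,0.1726]);F=s["wrist_force"]
ex=np.array([.94,-.342,0]);ey=np.array([.342,.94,0])
print("t",round(s["time_s"],2),"dx,dy,dz mm",np.round([e@ex*1e3,e@ey*1e3,e[2]*1e3],1),"Fx,Fy,Fz",np.round([F@ex,F@ey,F[2]],1),"M",s["moment"].round(2),"w",round(s["gripper_width"],3),"rpy",s["orientation"].round(3))
E
python3 st.py
```

```text
t 3.98 dx,dy,dz mm [-0.  16.5  0. ] Fx,Fy,Fz [-0.  -5.5  2.4] M [-0.7   0.34 -0.03] w 0.204 rpy [-1.576 -0.012 -0.358]
```

Request:
apply_moves(
  plan=[
    {"gripper":0.1,"x":0.002,"y":0.005,"z":0.0,"wx":0.0,"wy":0.0,"wz":0.0},
    {"gripper":0.1,"x":0.002,"y":0.005,"z":0.0,"wx":0.0,"wy":0.0,"wz":0.0},
    {"gripper":0.1,"x":0.001,"y":0.003,"z":0.0,"wx":0.0,"wy":0.0,"wz":0.0},
  ],
)

```text
time_s: 4.23
ee_pos: [0.5802, 0.0541, 0.1726]
orientation: [-1.581, -0.011, -0.357]
wrist_force: [-2.8, -6.5, 1.8]
gripper_width: 0.203
```

```bash
python3 st.py
```

```text
t 4.23 dx,dy,dz mm [ 0.  30.7 -0. ] Fx,Fy,Fz [-0.4 -7.1  1.8] M [-0.91  0.27 -0.01] w 0.203 rpy [-1.581 -0.011 -0.357]
```

Request:
apply_moves(
  plan=[
    {"gripper":0.1,"x":0.0007,"y":0.0019,"z":0.0,"wx":0.0,"wy":0.0,"wz":0.0},
    {"gripper":0.1,"x":0.0007,"y":0.0019,"z":0.0,"wx":0.0,"wy":0.0,"wz":0.0},
  ],
)

```text
time_s: 4.4
ee_pos: [0.5816, 0.0579, 0.1726]
orientation: [-1.585, -0.011, -0.356]
wrist_force: [-2.9, -7.1, 2.8]
gripper_width: 0.202
```

Request:
apply_moves(
  plan=[
    {"gripper":0.1,"x":0.0007,"y":0.0019,"z":0.0,"wx":0.0,"wy":0.0,"wz":0.0},
  ],
)

```text
time_s: 4.48
ee_pos: [0.5823, 0.0596, 0.1726]
orientation: [-1.587, -0.01, -0.356]
wrist_force: [-3.2, -5.2, 2.6]
gripper_width: 0.204
```

Request:
apply_moves(
  plan=[
    {"gripper":0.1,"x":0.0007,"y":0.0019,"z":0.0,"wx":0.0,"wy":0.0,"wz":0.0},
  ],
)

```text
time_s: 4.57
ee_pos: [0.5829, 0.0612, 0.1726]
orientation: [-1.589, -0.01, -0.355]
wrist_force: [-2.6, -6.7, 1.7]
gripper_width: 0.209
```

```bash
python3 st.py
```

```text
t 4.57 dx,dy,dz mm [ 0.1 38.4 -0. ] Fx,Fy,Fz [-0.2 -7.2  1.7] M [-0.89  0.45 -0.02] w 0.209 rpy [-1.589 -0.01  -0.355]
```

Request:
apply_moves(
  plan=[
    {"gripper":0.1,"x":0.0007,"y":0.0019,"z":0.0,"wx":0.003,"wy":0.0,"wz":0.0},
  ],
)

```text
time_s: 4.65
ee_pos: [0.5835, 0.0629, 0.1726]
orientation: [-1.589, -0.009, -0.355]
wrist_force: [-3.7, -6.8, 3.1]
gripper_width: 0.205
```

Request:
apply_moves(
  plan=[
    {"gripper":0.1,"x":0.0007,"y":0.0019,"z":0.0,"wx":0.003,"wy":0.0,"wz":0.0},
  ],
)

```text
time_s: 4.73
ee_pos: [0.5841, 0.0644, 0.1726]
orientation: [-1.588, -0.007, -0.355]
wrist_force: [-2.4, -6.7, 3.1]
gripper_width: 0.207
```

Request:
apply_moves(
  plan=[
    {"gripper":0.1,"x":0.0007,"y":0.0019,"z":0.0,"wx":0.003,"wy":0.0,"wz":0.0},
  ],
)

```text
time_s: 4.82
ee_pos: [0.5847, 0.0659, 0.1726]
orientation: [-1.588, -0.006, -0.355]
wrist_force: [-2.9, -6.9, 2.1]
gripper_width: 0.207
```

```bash
python3 st.py
```

```text
t 4.82 dx,dy,dz mm [ 0.1 43.4  0. ] Fx,Fy,Fz [-0.4 -7.5  2.1] M [-1.01  0.42 -0.09] w 0.207 rpy [-1.588 -0.006 -0.355]
```

Request:
apply_moves(
  plan=[
    {"gripper":0.1,"x":0.0007,"y":0.0019,"z":0.0,"wx":0.003,"wy":0.0,"wz":0.0},
  ],
)

```text
time_s: 4.9
ee_pos: [0.5852, 0.0674, 0.1726]
orientation: [-1.587, -0.005, -0.355]
wrist_force: [-4.0, -6.5, 2.7]
gripper_width: 0.205
```

Request:
apply_moves(
  plan=[
    {"gripper":0.1,"x":0.0007,"y":0.0019,"z":0.0,"wx":0.003,"wy":0.0,"wz":0.0},
  ],
)

```text
time_s: 4.98
ee_pos: [0.5857, 0.0688, 0.1726]
orientation: [-1.587, -0.003, -0.354]
wrist_force: [-3.3, -7.3, 2.6]
gripper_width: 0.205
```

```bash
python3 - <<'E'
from h import *
p,d=arm.get_image("side"); p=p[:,:,::-1]
cv2.imwrite("pics/g_sidec.png",cv2.resize(p[180:230,230:280],None,fx=12,fy=12,interpolation=cv2.INTER_CUBIC))
import st
E
```

```text
t 5.03 dx,dy,dz mm [ 0.1 46.7 -0. ] Fx,Fy,Fz [-0.8 -6.8  2.8] M [-0.95  0.43 -0.06] w 0.201 rpy [-1.587 -0.003 -0.354]
```

View pics/g_sidec.png

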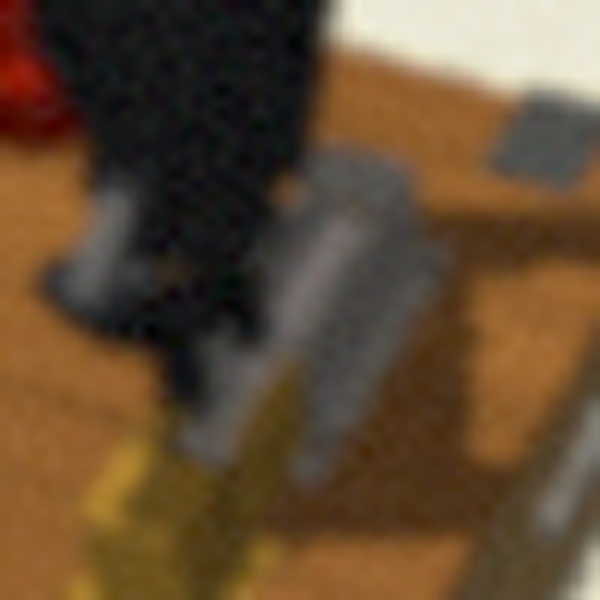

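Bolt has clearly moved (rod tail gone into the barrel at about pixel (360,160); handle now at the brass keeper). Keep feeling for the stop.

Request:
apply_moves(
  plan=[
    {"gripper":0.1,"x":0.0007,"y":0.0019,"z":0.0,"wx":0.003,"wy":0.0,"wz":0.0},
  ],
)

```text
time_s: 5.12
ee_pos: [0.5863, 0.0703, 0.1726]
orientation: [-1.587, -0.002, -0.354]
wrist_force: [-3.8, -7.2, 3.0]
gripper_width: 0.206
```

Request:
apply_moves(
  plan=[
    {"gripper":0.1,"x":0.0007,"y":0.0019,"z":0.0,"wx":0.003,"wy":0.0,"wz":0.0},
  ],
)

```text
time_s: 5.2
ee_pos: [0.5868, 0.0716, 0.1726]
orientation: [-1.586, -0.0, -0.354]
wrist_force: [-4.5, -7.8, 3.6]
gripper_width: 0.206
```

Request:
apply_moves(
  plan=[
    {"gripper":0.1,"x":0.0007,"y":0.0019,"z":0.0,"wx":0.003,"wy":0.0,"wz":0.0},
  ],
)

```text
time_s: 5.28
ee_pos: [0.5872, 0.0729, 0.1726]
orientation: [-1.586, 0.001, -0.354]
wrist_force: [-4.2, -7.4, 2.8]
gripper_width: 0.207
```

```bash
python3 st.py
```

```text
t 5.28 dx,dy,dz mm [ 0.2 50.8 -0. ] Fx,Fy,Fz [-1.4 -8.4  2.8] M [-1.09  0.48 -0.04] w 0.207 rpy [-1.586e+00  1.000e-03 -3.540e-01]
```

Request:
apply_moves(
  plan=[
    {"gripper":0.1,"x":0.0007,"y":0.0019,"z":0.0,"wx":0.0,"wy":0.0,"wz":0.0},
  ],
)

```text
time_s: 5.37
ee_pos: [0.5877, 0.0742, 0.1726]
orientation: [-1.589, 0.002, -0.354]
wrist_force: [-3.1, -8.3, 3.8]
gripper_width: 0.204
```

Request:
apply_moves(
  plan=[
    {"gripper":0.1,"x":0.0007,"y":0.0019,"z":0.0,"wx":0.0,"wy":0.0,"wz":0.0},
  ],
)

```text
time_s: 5.45
ee_pos: [0.5882, 0.0754, 0.1726]
orientation: [-1.592, 0.002, -0.354]
wrist_force: [-2.8, -7.1, 3.0]
gripper_width: 0.206
```

Request:
apply_moves(
  plan=[
    {"gripper":0.1,"x":0.0007,"y":0.0019,"z":0.0,"wx":0.0,"wy":0.0,"wz":0.0},
  ],
)

```text
time_s: 5.53
ee_pos: [0.5886, 0.0767, 0.1726]
orientation: [-1.595, 0.003, -0.354]
wrist_force: [-3.2, -7.9, 3.3]
gripper_width: 0.202
```

```bash
python3 st.py
```

```text
t 5.53 dx,dy,dz mm [ 0.2 54.8 -0. ] Fx,Fy,Fz [-0.3 -8.6  3.3] M [-1.    0.4  -0.02] w 0.202 rpy [-1.595  0.003 -0.354]
```

Request:
apply_moves(
  plan=[
    {"gripper":0.1,"x":0.0007,"y":0.0019,"z":0.0,"wx":0.004,"wy":-0.001,"wz":0.0},
  ],
)

```text
time_s: 5.62
ee_pos: [0.5891, 0.0779, 0.1726]
orientation: [-1.594, 0.004, -0.354]
wrist_force: [-2.8, -8.8, 2.1]
gripper_width: 0.205
```

Request:
apply_moves(
  plan=[
    {"gripper":0.1,"x":0.0007,"y":0.0019,"z":0.0,"wx":0.004,"wy":-0.001,"wz":0.0},
  ],
)

```text
time_s: 5.7
ee_pos: [0.5895, 0.0791, 0.1726]
orientation: [-1.593, 0.005, -0.354]
wrist_force: [-2.3, -7.4, 2.9]
gripper_width: 0.208
```

Request:
apply_moves(
  plan=[
    {"gripper":0.1,"x":0.0007,"y":0.0019,"z":0.0,"wx":0.004,"wy":-0.001,"wz":0.0},
  ],
)

```text
time_s: 5.78
ee_pos: [0.59, 0.0803, 0.1726]
orientation: [-1.592, 0.006, -0.353]
wrist_force: [-3.8, -8.1, 3.7]
gripper_width: 0.205
```

```bash
python3 st.py
```

```text
t 5.78 dx,dy,dz mm [ 0.2 58.7 -0. ] Fx,Fy,Fz [-0.8 -8.9  3.7] M [-1.19  0.5  -0.05] w 0.205 rpy [-1.592  0.006 -0.353]
```

Request:
apply_moves(
  plan=[
    {"gripper":0.1,"x":0.0007,"y":0.0018,"z":0.0,"wx":0.004,"wy":-0.003,"wz":0.0},
  ],
)

```text
time_s: 5.87
ee_pos: [0.5901, 0.0807, 0.1725]
orientation: [-1.592, 0.005, -0.353]
wrist_force: [-6.1, -13.0, 4.4]
gripper_width: 0.205
```

Request:
apply_moves(
  plan=[
    {"gripper":0.1,"x":0.0007,"y":0.0018,"z":0.0,"wx":0.004,"wy":-0.003,"wz":0.0},
  ],
)

```text
time_s: 5.95
ee_pos: [0.5901, 0.0807, 0.1725]
orientation: [-1.593, 0.005, -0.353]
wrist_force: [-6.0, -12.2, 5.9]
gripper_width: 0.202
```

```bash
python3 - <<'E'
from h import *
p,d=arm.get_image("side"); p=p[:,:,::-1]
cv2.imwrite("pics/i_sidec.png",cv2.resize(p[180:230,230:280],None,fx=12,fy=12,interpolation=cv2.INTER_CUBIC))
import st
E
```

```text
t 6.0 dx,dy,dz mm [ 0.2 59.1 -0. ] Fx,Fy,Fz [ -0.6 -13.3   4.7] M [-1.7   0.77 -0.07] w 0.204 rpy [-1.593  0.005 -0.353]
```

View pics/i_sidec.png

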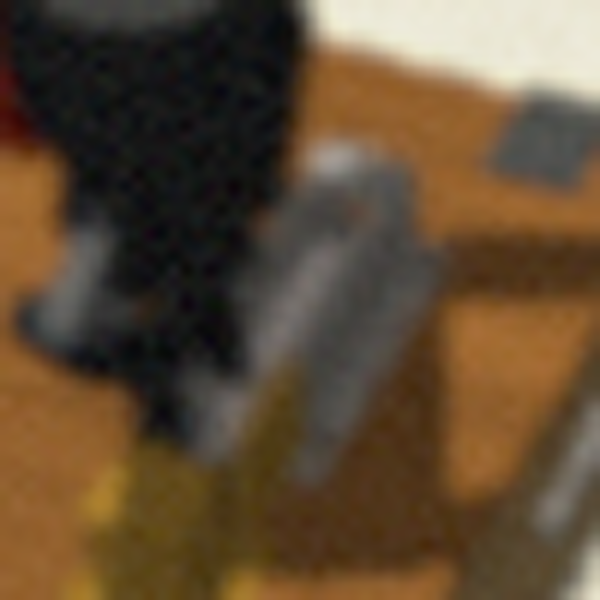

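Request:
apply_moves(
  plan=[
    {"gripper":0.1,"x":-0.0022,"y":0.0025,"z":-0.0002,"wx":-0.017,"wy":-0.047,"wz":0.0},
  ],
  grip_force=30,
)

```text
time_s: 6.08
ee_pos: [0.5889, 0.0811, 0.1725]
orientation: [-1.597, -0.047, -0.354]
wrist_force: [-1.2, -10.9, 1.0]
gripper_width: 0.204
```

```bash
cat >> st.py <<'E'
from scipy.spatial.transform import Rotation as Ro
t=Ro.from_euler("xyz",s["orientation"]).as_matrix()[:,1]
print("tilt",round(float(np.arctan2(t@ex,-t[2])),3),"ytilt",round(float(t@ey),3))
E
python3 st.py
```

```text
t 6.08 dx,dy,dz mm [-1.  59.1 -0.1] Fx,Fy,Fz [  2.6 -10.7   1. ] M [-1.41  0.25 -0.12] w 0.204 rpy [-1.597 -0.047 -0.354]
tilt 0.047 ytilt -0.027
```

Request:
apply_moves(
  plan=[
    {"gripper":0.1,"x":-0.0027,"y":0.0024,"z":-0.0002,"wx":-0.012,"wy":-0.047,"wz":0.0},
  ],
)

```text
time_s: 6.17
ee_pos: [0.5865, 0.0819, 0.1721]
orientation: [-1.596, -0.097, -0.354]
wrist_force: [-1.7, -9.4, 1.1]
gripper_width: 0.203
```

```bash
python3 st.py
```

```text
t 6.17 dx,dy,dz mm [-3.6 59.  -0.5] Fx,Fy,Fz [ 1.6 -9.4  1.1] M [-1.37  0.41 -0.18] w 0.203 rpy [-1.596 -0.097 -0.354]
tilt 0.097 ytilt -0.026
```

Request:
apply_moves(
  plan=[
    {"gripper":0.1,"x":-0.0027,"y":0.0024,"z":-0.0003,"wx":-0.012,"wy":-0.047,"wz":0.0},
  ],
)

```text
time_s: 6.25
ee_pos: [0.5838, 0.0829, 0.1716]
orientation: [-1.595, -0.148, -0.355]
wrist_force: [-2.5, -9.9, 1.4]
gripper_width: 0.204
```

```bash
python3 st.py
```

```text
t 6.25 dx,dy,dz mm [-6.4 59.  -1. ] Fx,Fy,Fz [  1.1 -10.1   1.4] M [-1.43  0.37 -0.21] w 0.204 rpy [-1.595 -0.148 -0.355]
tilt 0.148 ytilt -0.025
```

Request:
apply_moves(
  plan=[
    {"gripper":0.1,"x":-0.0016,"y":0.0025,"z":-0.0004,"wx":-0.009,"wy":-0.034,"wz":0.0},
  ],
)

```text
time_s: 6.33
ee_pos: [0.5816, 0.0838, 0.171]
orientation: [-1.596, -0.185, -0.355]
wrist_force: [-4.0, -13.1, 3.6]
gripper_width: 0.208
```

```bash
python3 st.py
```

```text
t 6.33 dx,dy,dz mm [-8.9 59.2 -1.6] Fx,Fy,Fz [  0.7 -13.7   3.6] M [-1.81  0.59 -0.33] w 0.208 rpy [-1.596 -0.185 -0.355]
tilt 0.185 ytilt -0.026
```

Request:
apply_moves(
  plan=[
    {"gripper":0.1,"x":-0.0016,"y":0.0025,"z":-0.0005,"wx":-0.009,"wy":-0.034,"wz":0.0},
  ],
)

```text
time_s: 6.42
ee_pos: [0.5794, 0.0847, 0.1704]
orientation: [-1.597, -0.222, -0.355]
wrist_force: [-4.1, -12.6, 2.3]
gripper_width: 0.21
```

```bash
python3 st.py
```

```text
t 6.42 dx,dy,dz mm [-11.2  59.2  -2.2] Fx,Fy,Fz [  0.4 -13.3   2.3] M [-1.77  0.52 -0.45] w 0.21 rpy [-1.597 -0.222 -0.355]
tilt 0.222 ytilt -0.028
```

Request:
apply_moves(
  plan=[
    {"gripper":0.1,"x":-0.0012,"y":0.0023,"z":-0.0005,"wx":-0.008,"wy":-0.03,"wz":0.0},
  ],
)

```text
time_s: 6.5
ee_pos: [0.5776, 0.0854, 0.1697]
orientation: [-1.599, -0.254, -0.355]
wrist_force: [-3.9, -11.6, 3.0]
gripper_width: 0.205
```

Request:
apply_moves(
  plan=[
    {"gripper":0.1,"x":-0.0009,"y":0.0022,"z":-0.0004,"wx":-0.007,"wy":-0.024,"wz":0.0},
  ],
)

```text
time_s: 6.58
ee_pos: [0.5759, 0.086, 0.1691]
orientation: [-1.603, -0.28, -0.354]
wrist_force: [-3.1, -12.4, 2.1]
gripper_width: 0.201
```

```bash
python3 st.py
```

```text
t 6.58 dx,dy,dz mm [-15.   59.3  -3.5] Fx,Fy,Fz [  1.3 -12.7   2.1] M [-1.59  0.41 -0.51] w 0.201 rpy [-1.603 -0.28  -0.354]
tilt 0.28 ytilt -0.033
```

Request:
apply_moves(
  plan=[
    {"gripper":0.1,"x":-0.0009,"y":0.0022,"z":-0.0004,"wx":-0.007,"wy":-0.024,"wz":0.0},
  ],
)

```text
time_s: 6.67
ee_pos: [0.5743, 0.0866, 0.1684]
orientation: [-1.606, -0.305, -0.354]
wrist_force: [-3.3, -12.5, 1.5]
gripper_width: 0.205
```

```bash
python3 st.py
```

```text
t 6.67 dx,dy,dz mm [-16.7  59.3  -4.2] Fx,Fy,Fz [  1.2 -12.9   1.5] M [-1.61  0.39 -0.55] w 0.205 rpy [-1.606 -0.305 -0.354]
tilt 0.305 ytilt -0.036
```

Request:
apply_moves(
  plan=[
    {"gripper":0.1,"x":-0.0009,"y":0.0022,"z":-0.0005,"wx":0.0,"wy":-0.026,"wz":0.0},
  ],
)

```text
time_s: 6.75
ee_pos: [0.5728, 0.0872, 0.1677]
orientation: [-1.602, -0.33, -0.356]
wrist_force: [-3.7, -13.3, 3.6]
gripper_width: 0.204
```

```bash
python3 st.py
```

```text
t 6.75 dx,dy,dz mm [-18.3  59.3  -4.9] Fx,Fy,Fz [  1.1 -13.8   3.6] M [-1.8   0.54 -0.67] w 0.204 rpy [-1.602 -0.33  -0.356]
tilt 0.33 ytilt -0.033
```

Request:
apply_moves(
  plan=[
    {"gripper":0.1,"x":-0.0009,"y":0.0022,"z":-0.0006,"wx":0.0,"wy":-0.026,"wz":0.0},
  ],
)

```text
time_s: 6.83
ee_pos: [0.5712, 0.0877, 0.1669]
orientation: [-1.597, -0.355, -0.358]
wrist_force: [-4.5, -12.8, 3.4]
gripper_width: 0.203
```

```bash
python3 st.py
```

```text
t 6.83 dx,dy,dz mm [-19.9  59.3  -5.7] Fx,Fy,Fz [  0.1 -13.6   3.4] M [-1.77  0.54 -0.66] w 0.203 rpy [-1.597 -0.355 -0.358]
tilt 0.355 ytilt -0.03
```

Request:
apply_moves(
  plan=[
    {"gripper":0.1,"x":-0.0009,"y":0.0022,"z":-0.0006,"wx":0.0,"wy":-0.026,"wz":0.0},
  ],
)

```text
time_s: 6.92
ee_pos: [0.5697, 0.0882, 0.1661]
orientation: [-1.593, -0.38, -0.36]
wrist_force: [-3.4, -14.2, 2.4]
gripper_width: 0.205
```

```bash
python3 st.py
```

```text
t 6.92 dx,dy,dz mm [-21.5  59.2  -6.5] Fx,Fy,Fz [  1.7 -14.5   2.4] M [-1.82  0.46 -0.64] w 0.205 rpy [-1.593 -0.38  -0.36 ]
tilt 0.379 ytilt -0.026
```

Request:
apply_moves(
  plan=[
    {"gripper":0.1,"x":-0.001,"y":0.0022,"z":-0.0008,"wx":-0.002,"wy":-0.028,"wz":0.0},
  ],
)

```text
time_s: 7.0
ee_pos: [0.5682, 0.0888, 0.1652]
orientation: [-1.589, -0.407, -0.363]
wrist_force: [-3.5, -12.5, 4.6]
gripper_width: 0.2
```

```bash
python3 st.py
```

```text
t 7.0 dx,dy,dz mm [-23.2  59.2  -7.4] Fx,Fy,Fz [  1.  -13.    4.6] M [-1.77  0.45 -0.72] w 0.2 rpy [-1.589 -0.407 -0.363]
tilt 0.407 ytilt -0.024
```

Request:
apply_moves(
  plan=[
    {"gripper":0.1,"x":-0.001,"y":0.0022,"z":-0.0009,"wx":-0.002,"wy":-0.03,"wz":0.0},
  ],
)

```text
time_s: 7.08
ee_pos: [0.5667, 0.0893, 0.1643]
orientation: [-1.585, -0.436, -0.366]
wrist_force: [-2.8, -13.6, 3.2]
gripper_width: 0.203
```

```bash
python3 st.py
```

```text
t 7.08 dx,dy,dz mm [-24.8  59.2  -8.3] Fx,Fy,Fz [  2.  -13.7   3.2] M [-1.84  0.53 -0.78] w 0.203 rpy [-1.585 -0.436 -0.366]
tilt 0.436 ytilt -0.021
```

Request:
apply_moves(
  plan=[
    {"gripper":0.1,"x":-0.0015,"y":0.0023,"z":-0.0013,"wx":-0.006,"wy":-0.037,"wz":0.0},
  ],
)

```text
time_s: 7.17
ee_pos: [0.5648, 0.0899, 0.1631]
orientation: [-1.581, -0.474, -0.369]
wrist_force: [-3.4, -13.2, 2.0]
gripper_width: 0.204
```

```bash
python3 st.py
```

```text
t 7.17 dx,dy,dz mm [-26.7  59.2  -9.5] Fx,Fy,Fz [  1.3 -13.6   2. ] M [-1.74  0.41 -0.81] w 0.204 rpy [-1.581 -0.474 -0.369]
tilt 0.474 ytilt -0.019
```

Request:
apply_moves(
  plan=[
    {"gripper":0.1,"x":-0.0026,"y":0.0027,"z":-0.0023,"wx":-0.02,"wy":-0.065,"wz":0.0},
  ],
)

```text
time_s: 7.25
ee_pos: [0.5625, 0.0908, 0.1614]
orientation: [-1.579, -0.544, -0.372]
wrist_force: [-2.8, -14.8, 0.8]
gripper_width: 0.202
```

```bash
python3 st.py
```

```text
t 7.25 dx,dy,dz mm [-29.2  59.2 -11.2] Fx,Fy,Fz [  2.4 -14.9   0.8] M [-1.89  0.52 -1.1 ] w 0.202 rpy [-1.579 -0.544 -0.372]
tilt 0.544 ytilt -0.02
```

Request:
apply_moves(
  plan=[
    {"gripper":0.1,"x":-0.0024,"y":0.0027,"z":-0.0025,"wx":-0.02,"wy":-0.065,"wz":0.0},
  ],
)

```text
time_s: 7.33
ee_pos: [0.5596, 0.0919, 0.1589]
orientation: [-1.578, -0.614, -0.375]
wrist_force: [-3.6, -15.4, 1.7]
gripper_width: 0.206
```

```bash
python3 st.py
```

```text
t 7.33 dx,dy,dz mm [-32.3  59.3 -13.7] Fx,Fy,Fz [  1.9 -15.7   1.7] M [-1.88  0.57 -1.31] w 0.206 rpy [-1.578 -0.614 -0.375]
tilt 0.614 ytilt -0.022
```

Request:
apply_moves(
  plan=[
    {"gripper":0.1,"x":-0.0023,"y":0.0023,"z":-0.0027,"wx":-0.02,"wy":-0.065,"wz":0.004},
  ],
)

```text
time_s: 7.42
ee_pos: [0.5567, 0.0929, 0.1561]
orientation: [-1.575, -0.683, -0.375]
wrist_force: [0.3, -13.6, -0.2]
gripper_width: 0.205
```

```bash
python3 st.py
```

```text
t 7.42 dx,dy,dz mm [-35.4  59.2 -16.5] Fx,Fy,Fz [  4.9 -12.7  -0.2] M [-1.61  0.43 -1.16] w 0.205 rpy [-1.575 -0.683 -0.375]
tilt 0.683 ytilt -0.021
```

Request:
apply_moves(
  plan=[
    {"gripper":0.1,"x":-0.0021,"y":0.0023,"z":-0.0029,"wx":-0.02,"wy":-0.065,"wz":0.004},
  ],
)

```text
time_s: 7.5
ee_pos: [0.5537, 0.094, 0.1528]
orientation: [-1.572, -0.753, -0.376]
wrist_force: [1.7, -14.0, -1.6]
gripper_width: 0.204
```

```bash
python3 st.py
```

```text
t 7.5 dx,dy,dz mm [-38.6  59.2 -19.8] Fx,Fy,Fz [  6.4 -12.5  -1.6] M [-1.45  0.36 -1.28] w 0.204 rpy [-1.572 -0.753 -0.376]
tilt 0.753 ytilt -0.02
```

Request:
apply_moves(
  plan=[
    {"gripper":0.1,"x":-0.0019,"y":0.0022,"z":-0.0031,"wx":-0.02,"wy":-0.065,"wz":0.004},
  ],
)

```text
time_s: 7.58
ee_pos: [0.5509, 0.095, 0.1492]
orientation: [-1.568, -0.823, -0.379]
wrist_force: [5.3, -14.4, -3.2]
gripper_width: 0.202
```

```bash
python3 st.py
```

```text
t 7.58 dx,dy,dz mm [-41.6  59.2 -23.4] Fx,Fy,Fz [  9.9 -11.8  -3.2] M [-1.38  0.23 -1.26] w 0.202 rpy [-1.568 -0.823 -0.379]
tilt 0.823 ytilt -0.019
```

Request:
apply_moves(
  plan=[
    {"gripper":0.1,"x":-0.001,"y":0.002,"z":-0.0037,"wx":-0.02,"wy":-0.065,"wz":0.004},
  ],
)

```text
time_s: 7.67
ee_pos: [0.5488, 0.0958, 0.1453]
orientation: [-1.562, -0.891, -0.383]
wrist_force: [-12.0, -10.6, 8.8]
gripper_width: 0.206
```

```bash
python3 st.py
```

```text
t 7.67 dx,dy,dz mm [-43.8  59.2 -27.3] Fx,Fy,Fz [ -7.6 -14.1   8.8] M [-1.33  0.58 -1.54] w 0.206 rpy [-1.562 -0.891 -0.383]
tilt 0.891 ytilt -0.018
```

Request:
apply_moves(
  plan=[
    {"gripper":0.1,"x":-0.0009,"y":0.002,"z":-0.0037,"wx":-0.02,"wy":-0.065,"wz":0.004},
  ],
)

```text
time_s: 7.75
ee_pos: [0.5467, 0.0965, 0.1421]
orientation: [-1.556, -0.957, -0.389]
wrist_force: [1.4, -13.0, 0.6]
gripper_width: 0.204
```

```bash
python3 st.py
```

```text
t 7.75 dx,dy,dz mm [-46.   59.2 -30.5] Fx,Fy,Fz [  5.7 -11.7   0.6] M [-1.2   0.35 -1.5 ] w 0.204 rpy [-1.556 -0.957 -0.389]
tilt 0.957 ytilt -0.018
```

```bash
python3 - <<'E'
from h import *
p,d=arm.get_image("side"); p=p[:,:,::-1]
cv2.imwrite("pics/j_sidec.png",cv2.resize(p[150:250,200:300],None,fx=6,fy=6,interpolation=cv2.INTER_CUBIC))
print(arm.get_state()["joints"].round(3))
E
```

```text
[ 0.313 -0.203  2.378 -1.335  0.557  0.191]
```

View pics/j_sidec.png

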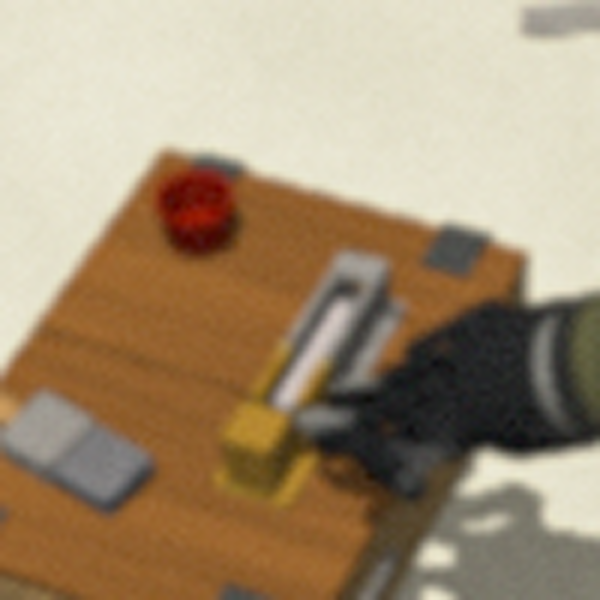

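Request:
apply_moves(
  plan=[
    {"gripper":0.1,"x":-0.0007,"y":0.0019,"z":-0.0027,"wx":0.024,"wy":0.066,"wz":0.0},
  ],
)

```text
time_s: 7.88
ee_pos: [0.5396, 0.0976, 0.1305]
orientation: [-1.556, -0.872, -0.401]
wrist_force: [7.2, -12.4, -1.0]
gripper_width: 0.208
```

```bash
echo 'print("J",s["joints"].round(3))' >> st.py; python3 st.py
```

```text
t 7.88 dx,dy,dz mm [-53.   57.7 -42.1] Fx,Fy,Fz [11.  -9.2 -1. ] M [-1.01 -0.58 -0.96] w 0.208 rpy [-1.556 -0.872 -0.401]
tilt 0.872 ytilt -0.025
J [ 0.302 -0.204  2.361 -1.165  0.554  0.028]
```

```bash
python3 - <<'E'
from h import *
p,d=arm.get_image("side"); p=p[:,:,::-1]
cv2.imwrite("pics/k_sidec.png",cv2.resize(p[180:240,230:290],None,fx=10,fy=10,interpolation=cv2.INTER_CUBIC))
import st
E
```

```text
t 7.93 dx,dy,dz mm [-52.1  58.5 -40.5] Fx,Fy,Fz [-20.   -7.4   8.8] M [-0.28  1.58 -1.09] w 0.203 rpy [-1.55  -0.868 -0.407]
tilt 0.868 ytilt -0.024
J [ 0.301 -0.205  2.357 -1.151  0.555  0.017]
```

View pics/k_sidec.png

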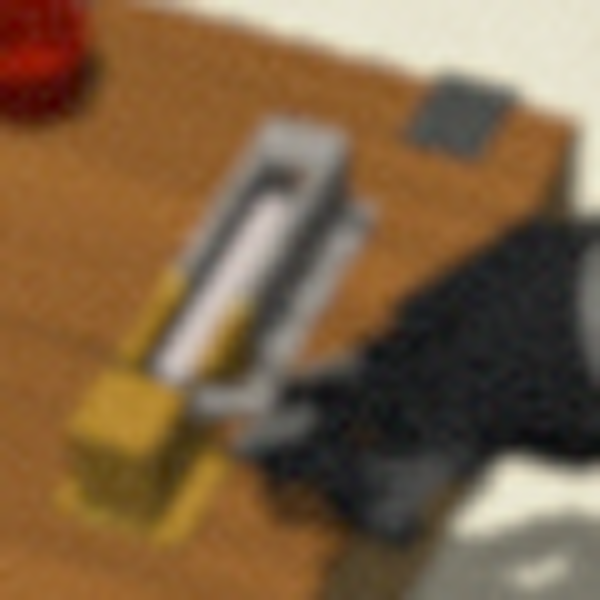

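Request:
apply_moves(
  plan=[
    {"gripper":0.1,"x":0.0,"y":0.0016,"z":-0.0015,"wx":0.004,"wy":0.011,"wz":0.005},
  ],
)

```text
time_s: 8.02
ee_pos: [0.5396, 0.0987, 0.1298]
orientation: [-1.554, -0.854, -0.404]
wrist_force: [1.1, -9.7, 2.8]
gripper_width: 0.201
```

```bash
python3 st.py
```

```text
t 8.02 dx,dy,dz mm [-53.5  58.8 -42.8] Fx,Fy,Fz [ 4.3 -8.7  2.8] M [-0.87 -0.27 -1.01] w 0.201 rpy [-1.554 -0.854 -0.404]
tilt 0.854 ytilt -0.025
J [ 0.301 -0.203  2.355 -1.123  0.556 -0.009]
```

Request:
apply_moves(
  plan=[
    {"gripper":0.1,"x":0.0005,"y":0.0015,"z":-0.0015,"wx":0.01,"wy":0.03,"wz":0.005},
  ],
)

```text
time_s: 8.1
ee_pos: [0.5387, 0.0993, 0.1272]
orientation: [-1.562, -0.819, -0.397]
wrist_force: [-3.6, -8.2, 3.7]
gripper_width: 0.205
```

```bash
python3 st.py
```

```text
t 8.1 dx,dy,dz mm [-54.5  59.1 -45.4] Fx,Fy,Fz [-0.6 -8.9  3.7] M [-0.99  0.19 -0.93] w 0.205 rpy [-1.562 -0.819 -0.397]
tilt 0.819 ytilt -0.026
J [ 0.295 -0.2    2.345 -1.047  0.559 -0.085]
```

Request:
apply_moves(
  plan=[
    {"gripper":0.1,"x":0.0005,"y":0.0015,"z":-0.0015,"wx":0.01,"wy":0.03,"wz":0.005},
  ],
)

```text
time_s: 8.18
ee_pos: [0.5381, 0.0999, 0.1249]
orientation: [-1.57, -0.784, -0.39]
wrist_force: [-3.8, -9.8, 3.7]
gripper_width: 0.205
```

```bash
python3 st.py
```

```text
t 8.18 dx,dy,dz mm [-55.2  59.4 -47.7] Fx,Fy,Fz [ -0.2 -10.5   3.7] M [-1.24  0.18 -1.12] w 0.205 rpy [-1.57  -0.784 -0.39 ]
tilt 0.784 ytilt -0.028
J [ 0.288 -0.196  2.333 -0.972  0.566 -0.162]
```

Request:
apply_moves(
  plan=[
    {"gripper":0.1,"x":0.0005,"y":0.0014,"z":-0.0012,"wx":0.008,"wy":0.025,"wz":0.005},
  ],
)

```text
time_s: 8.27
ee_pos: [0.5376, 0.1, 0.1231]
orientation: [-1.578, -0.755, -0.384]
wrist_force: [-3.0, -12.0, 2.8]
gripper_width: 0.207
```

```bash
python3 st.py
```

```text
t 8.27 dx,dy,dz mm [-55.7  59.4 -49.5] Fx,Fy,Fz [  1.3 -12.3   2.8] M [-1.23  0.17 -1.12] w 0.207 rpy [-1.578 -0.755 -0.384]
tilt 0.754 ytilt -0.031
J [ 0.283 -0.192  2.323 -0.91   0.575 -0.224]
```

Request:
apply_moves(
  plan=[
    {"gripper":0.1,"x":0.0005,"y":0.0014,"z":-0.0012,"wx":0.008,"wy":0.025,"wz":0.005},
  ],
)

```text
time_s: 8.35
ee_pos: [0.5371, 0.1003, 0.1213]
orientation: [-1.585, -0.725, -0.379]
wrist_force: [-4.0, -10.7, 4.8]
gripper_width: 0.202
```

```bash
python3 - <<'E'
from h import *
p,d=arm.get_image("side"); p=p[:,:,::-1]
cv2.imwrite("pics/l_sidec.png",cv2.resize(p[180:240,230:290],None,fx=10,fy=10,interpolation=cv2.INTER_CUBIC))
import st
E
```

```text
t 8.4 dx,dy,dz mm [-56.2  59.3 -51.3] Fx,Fy,Fz [-4.4 -8.9  2.9] M [-0.81  0.72 -0.91] w 0.204 rpy [-1.585 -0.724 -0.379]
tilt 0.723 ytilt -0.034
J [ 0.277 -0.187  2.312 -0.848  0.586 -0.287]
```

View pics/l_sidec.png

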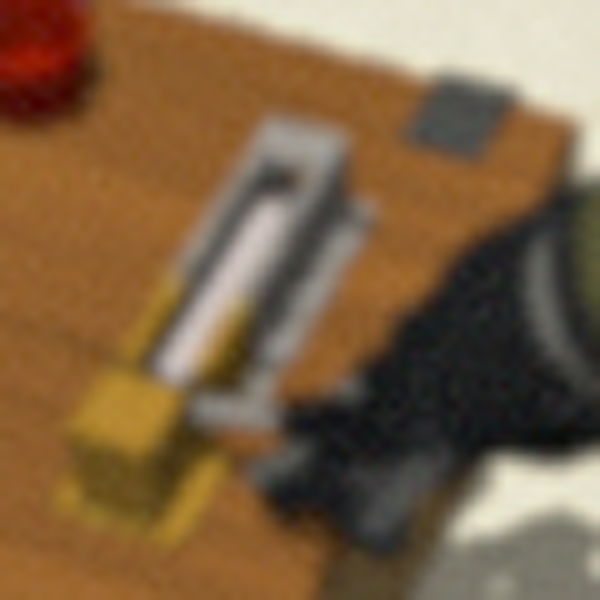

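```bash
cat > ov.py <<'E'
import sys
from h import *
ex=np.array([.94,-.342,0]);ey=np.array([.342,.94,0]);C=np.array([.628,.0325,0])
def ov(src,dst,x0,y0,x1,y1,k,yb,n="side"):
    a=cv2.imread(src) if isinstance(src,str) else src
    a=a.copy()
    for th,col in((1.2,(0,255,0)),(1.4,(255,0,255))):
        A=C-.05*ex+yb*ey+[0,0,.114]; d=-np.sin(th)*ex+np.array([0,0,np.cos(th)])
        for i,r in enumerate((0,.02,.03,.055)):
            u=(proj(n,A+d*r)+.5-[x0,y0])*k-.5
            cv2.circle(a,tuple(int(v) for v in u),3,col,-1)
            print(th,r,u.round(0))
    cv2.imwrite(dst,a)
E
python3 - <<'E'
from ov import *
ov("pics/l_sidec.png","pics/l_ov.png",230,180,0,0,10,.030)
E
```

```text
1.2 0 [166. 405.]
1.2 0.02 [217. 406.]
1.2 0.03 [243. 407.]
1.2 0.055 [309. 409.]
1.4 0 [166. 405.]
1.4 0.02 [221. 415.]
1.4 0.03 [249. 420.]
1.4 0.055 [319. 433.]
```

View pics/l_ov.png

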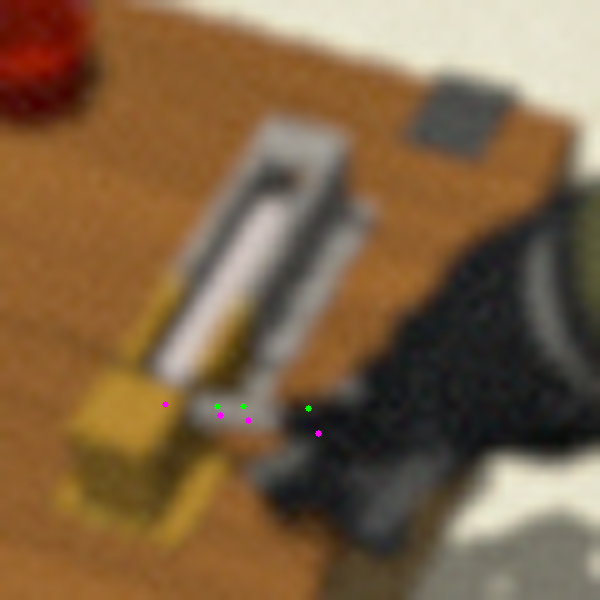

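Request:
apply_moves(
  plan=[
    {"gripper":0.1,"x":0.0006,"y":0.0014,"z":-0.0008,"wx":0.0,"wy":0.0,"wz":0.0},
  ],
)

```text
time_s: 8.48
ee_pos: [0.5368, 0.1003, 0.1199]
orientation: [-1.589, -0.721, -0.381]
wrist_force: [-5.9, -7.5, 1.3]
gripper_width: 0.203
```

```bash
python3 st.py
```

```text
t 8.48 dx,dy,dz mm [-56.7  59.4 -52.7] Fx,Fy,Fz [-2.9 -9.   1.3] M [-0.69  0.77 -0.95] w 0.203 rpy [-1.589 -0.721 -0.381]
tilt 0.721 ytilt -0.039
J [ 0.279 -0.183  2.311 -0.851  0.591 -0.281]
```

Request:
apply_moves(
  plan=[
    {"gripper":0.1,"x":0.0006,"y":0.0014,"z":-0.0008,"wx":0.0,"wy":0.0,"wz":0.0},
  ],
)

```text
time_s: 8.57
ee_pos: [0.5363, 0.1005, 0.1183]
orientation: [-1.593, -0.719, -0.383]
wrist_force: [-2.7, -8.6, 2.4]
gripper_width: 0.2
```

```bash
python3 st.py
```

```text
t 8.57 dx,dy,dz mm [-57.1  59.4 -54.3] Fx,Fy,Fz [ 0.4 -9.   2.4] M [-1.09  0.27 -0.89] w 0.2 rpy [-1.593 -0.719 -0.383]
tilt 0.718 ytilt -0.045
J [ 0.282 -0.178  2.309 -0.854  0.597 -0.274]
```

```bash
python3 - <<'E'
from h import *
out=grab("m")
p=out["side"][0][:,:,::-1]
cv2.imwrite("pics/m_sidec.png",cv2.resize(p[200:240,240:280],None,fx=15,fy=15,interpolation=cv2.INTER_CUBIC))
p=out["top"][0][:,:,::-1]
cv2.imwrite("pics/m_topc.png",cv2.resize(p[150:215,225:305],None,fx=9,fy=9,interpolation=cv2.INTER_CUBIC))
import st
E
```

```text
t 8.67 dx,dy,dz mm [-57.2  59.4 -54.5] Fx,Fy,Fz [ 1.3 -9.6  1.3] M [-1.05  0.32 -0.95] w 0.203 rpy [-1.594 -0.719 -0.382]
tilt 0.718 ytilt -0.045
J [ 0.282 -0.178  2.309 -0.854  0.597 -0.274]
```

View pics/m_sidec.png

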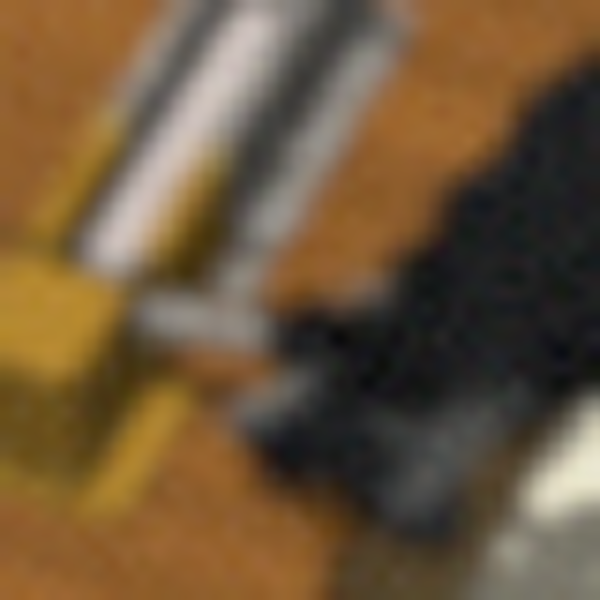

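View pics/m_topc.png

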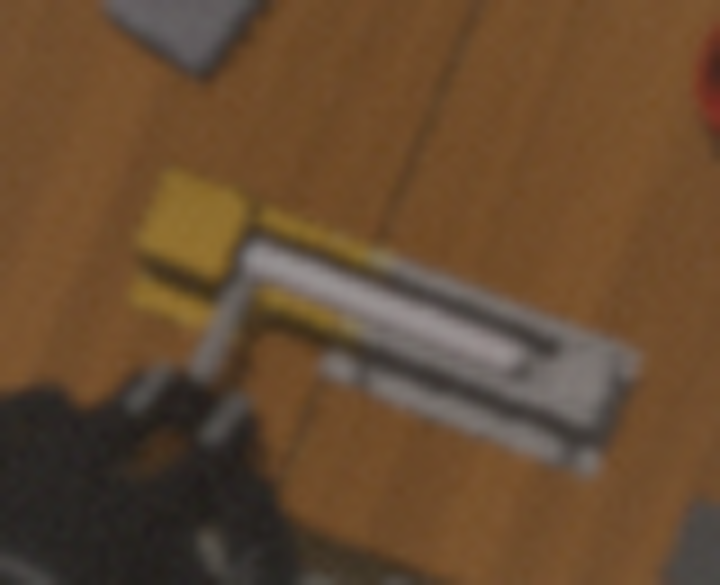

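Request:
apply_moves(
  plan=[
    {"gripper":0.3,"x":0.0,"y":0.0,"z":0.0005,"wx":0.0,"wy":0.0,"wz":0.0},
    {"gripper":0.4,"x":0.0,"y":0.0,"z":0.0005,"wx":0.0,"wy":0.0,"wz":0.0},
  ],
)

```text
time_s: 8.83
ee_pos: [0.5352, 0.1008, 0.1177]
orientation: [-1.593, -0.715, -0.385]
wrist_force: [-0.6, -0.5, 0.3]
gripper_width: 0.401
```

```bash
python3 st.py
```

```text
t 8.83 dx,dy,dz mm [-58.3  59.2 -54.9] Fx,Fy,Fz [-0.4 -0.7  0.3] M [0.1  0.33 0.02] w 0.401 rpy [-1.593 -0.715 -0.385]
tilt 0.714 ytilt -0.046
J [ 0.283 -0.178  2.309 -0.848  0.6   -0.276]
```

Request:
apply_moves(
  plan=[
    {"gripper":0.6,"x":0.0,"y":0.0,"z":0.0003,"wx":0.0,"wy":0.0,"wz":0.0},
    {"gripper":0.6,"x":0.0,"y":0.0,"z":0.0003,"wx":0.0,"wy":0.0,"wz":0.0},
  ],
)

```text
time_s: 9.0
ee_pos: [0.5353, 0.1025, 0.1182]
orientation: [-1.589, -0.714, -0.387]
wrist_force: [0.4, -0.2, 0.7]
gripper_width: 0.604
```

```bash
python3 - <<'E'
from h import *
out=grab("n")
p=out["side"][0][:,:,::-1]
cv2.imwrite("pics/n_sidec.png",cv2.resize(p[200:240,240:280],None,fx=15,fy=15,interpolation=cv2.INTER_CUBIC))
p=out["top"][0][:,:,::-1]
cv2.imwrite("pics/n_topc.png",cv2.resize(p[150:215,225:305],None,fx=9,fy=9,interpolation=cv2.INTER_CUBIC))
import st
E
```

```text
t 9.1 dx,dy,dz mm [-58.6  60.7 -54.3] Fx,Fy,Fz [0.3 1.7 0.4] M [ 0.17  0.27 -0.04] w 0.603 rpy [-1.589 -0.715 -0.386]
tilt 0.714 ytilt -0.043
J [ 0.284 -0.179  2.308 -0.845  0.599 -0.278]
```

View pics/n_sidec.png

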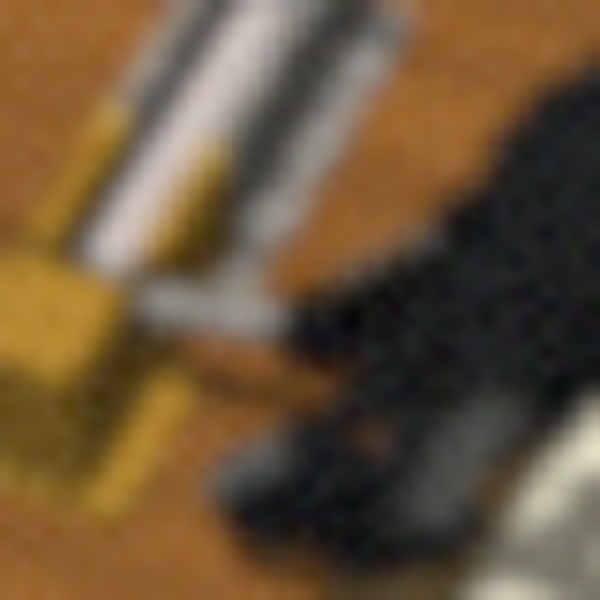

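View pics/n_topc.png

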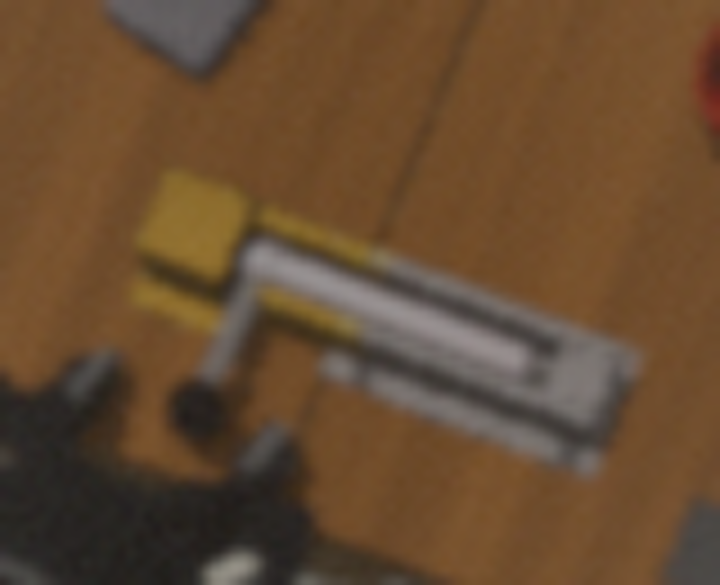

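Request:
apply_moves(
  plan=[
    {"gripper":0.8,"x":-0.009,"y":0.003,"z":0.011,"wx":0.0,"wy":0.0,"wz":0.0},
    {"gripper":0.8,"x":-0.014,"y":0.005,"z":0.018,"wx":0.0,"wy":0.0,"wz":0.0},
    {"gripper":0.8,"x":-0.014,"y":0.005,"z":0.018,"wx":0.0,"wy":0.0,"wz":0.0},
    {"gripper":0.8,"x":-0.014,"y":0.005,"z":0.02,"wx":0.0,"wy":0.0,"wz":0.0},
    {"gripper":0.8,"x":-0.014,"y":0.005,"z":0.02,"wx":0.0,"wy":0.0,"wz":0.0},
  ],
)

```text
time_s: 9.52
ee_pos: [0.4664, 0.1254, 0.202]
orientation: [-1.596, -0.704, -0.384]
wrist_force: [-0.0, 0.4, 0.7]
gripper_width: 0.802
```

```bash
python3 - <<'E'
from h import *
out=grab("o")
p=out["side"][0][:,:,::-1]
cv2.imwrite("pics/o_sidec.png",cv2.resize(p[190:240,230:280],None,fx=12,fy=12,interpolation=cv2.INTER_CUBIC))
p=out["top"][0][:,:,::-1]
cv2.imwrite("pics/o_topc.png",cv2.resize(p[150:215,225:305],None,fx=9,fy=9,interpolation=cv2.INTER_CUBIC))
import st
E
```

```text
t 9.62 dx,dy,dz mm [-130.3   60.7   33.4] Fx,Fy,Fz [-0.4  0.5  0.1] M [0.07 0.25 0.03] w 0.802 rpy [-1.588 -0.71  -0.387]
tilt 0.71 ytilt -0.042
J [ 0.399 -0.46   2.35  -0.685  0.844 -0.419]
```

View pics/o_sidec.png

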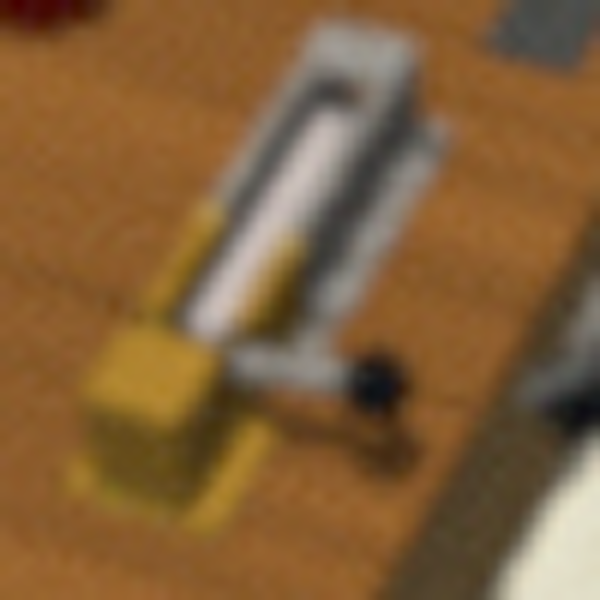

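View pics/o_topc.png

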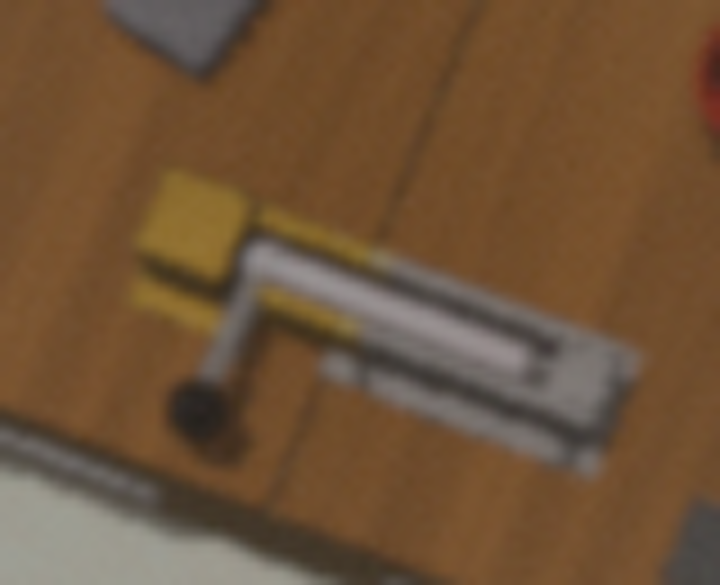

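```bash
python3 - <<'E'
from h import *
def blob(n,src,x0,y0,x1,y1,k):
    pass
K=tri((379/12+230-.46,385/12+190-.46),(198/9+225-.45,409/9+150-.45))
C=np.array([.628,.0325,0]);ex=np.array([.94,-.342,0]);ey=np.array([.342,.94,0])
print("knob",K.round(4),"case x,y",((K-C)@ex).round(4),((K-C)@ey).round(4), "reproj",proj("side",K),proj("top",K))
print("angle from z",np.arccos(np.clip((K[2]-.114)/.055,-1,1)))
A=C-.05*ex
for yb in(.024,):
  yk=(K-C)@ey
  for th in(1.1,1.2,1.3,1.4):
    X=A+yk*ey-.055*np.sin(th)*ex+[0,0,.114+.055*np.cos(th)]
    print(th,((proj("side",X)+.46-[230,190])*12).round(1),((proj("top",X)+.45-[225,150])*9).round(1))
  # upright reference
K0=tri((254.5-.4,195.6-.4),(272.7-.45,183.0-.45));print("K0",K0,(K0-C)@ex,(K0-C)@ey)
E
```

```text
knob [0.5419 0.0959 0.1294] case x,y -0.1026 0.0302 reproj [260.85059887 221.55146867] [246.50268743 195.30760055]
angle from z 1.287498978027057
1.1 [361.5 356.5] [199.9 394.5]
1.2 [370.3 371.4] [198.2 404.7]
1.3 [377.2 386.3] [197.2 413.5]
1.4 [382.3 400.8] [196.8 420.7]
K0 [0.5678578  0.02400786 0.17410079] -0.05362935400115025 -0.028551241436314594
```

Request:
apply_moves(
  plan=[
    {"gripper":0.0,"x":0.0,"y":0.0,"z":0.008,"wx":0.046,"wy":0.109,"wz":0.0},
    {"gripper":0.0,"x":0.0,"y":0.0,"z":0.006,"wx":0.046,"wy":0.109,"wz":0.0},
    {"gripper":0.0,"x":0.0,"y":0.0,"z":0.006,"wx":0.046,"wy":0.109,"wz":0.0},
    {"gripper":0.0,"x":0.0,"y":0.0,"z":0.0,"wx":0.046,"wy":0.109,"wz":0.0},
    {"gripper":0.0,"x":0.0,"y":0.0,"z":0.0,"wx":0.046,"wy":0.109,"wz":0.0},
  ],
)

```text
time_s: 10.03
ee_pos: [0.4633, 0.13, 0.2219]
orientation: [-1.574, -0.094, -0.379]
wrist_force: [0.6, -0.9, 0.3]
gripper_width: 0.09
```

Request:
apply_moves(
  plan=[
    {"gripper":0.0,"x":0.015,"y":-0.006,"z":0.0,"wx":0.046,"wy":0.109,"wz":0.0},
    {"gripper":0.0,"x":0.015,"y":-0.006,"z":0.0,"wx":0.0,"wy":0.0,"wz":0.0},
    {"gripper":0.0,"x":0.015,"y":-0.006,"z":0.0,"wx":0.0,"wy":0.0,"wz":0.0},
    {"gripper":0.0,"x":0.015,"y":-0.006,"z":0.0,"wx":0.0,"wy":0.0,"wz":0.0},
  ],
)

```text
time_s: 10.37
ee_pos: [0.5288, 0.103, 0.2192]
orientation: [-1.57, 0.036, -0.384]
wrist_force: [0.5, 0.2, 0.6]
gripper_width: -0.0
```

```bash
python3 -c "
import st
print(st.s['ee_pos'])"
```

```text
t 10.37 dx,dy,dz mm [-65.1  59.2  46.6] Fx,Fy,Fz [0.4 0.4 0.6] M [-0.08  0.01  0.01] w -0.0 rpy [-1.57   0.036 -0.384]
tilt -0.036 ytilt 0.002
J [ 0.085 -0.08   1.921  0.017  1.332 -1.106]
[0.52878477 0.10303207 0.21919698]
```

Request:
apply_moves(
  plan=[
    {"gripper":0.0,"x":0.008,"y":-0.004,"z":-0.02,"wx":-0.012,"wy":-0.03,"wz":0.02},
    {"gripper":0.0,"x":0.004,"y":-0.002,"z":-0.015,"wx":0.0,"wy":0.0,"wz":0.0},
    {"gripper":0.0,"x":0.0,"y":0.0,"z":0.0,"wx":0.0,"wy":0.0,"wz":0.0},
  ],
)

```text
time_s: 10.62
ee_pos: [0.5459, 0.094, 0.1806]
orientation: [-1.571, 0.001, -0.368]
wrist_force: [-0.8, -0.1, -0.8]
gripper_width: -0.001
```

```bash
python3 - <<'E'
from h import *
p,d=arm.get_image("side"); p=p[:,:,::-1]
cv2.imwrite("pics/p_sidec.png",cv2.resize(p[170:240,220:290],None,fx=8.5,fy=8.5,interpolation=cv2.INTER_CUBIC))
import st
print(st.s['ee_pos'])
E
```

```text
t 10.67 dx,dy,dz mm [-46.1  56.6   8.8] Fx,Fy,Fz [ 0.2 -0.3  0.1] M [ 0.02 -0.02 -0.06] w -0.004 rpy [-1.571e+00  1.000e-03 -3.680e-01]
tilt -0.001 ytilt 0.0
J [ 0.074 -0.029  1.938  0.     1.233 -1.129]
[0.54572321 0.09416298 0.18144669]
```

View pics/p_sidec.png

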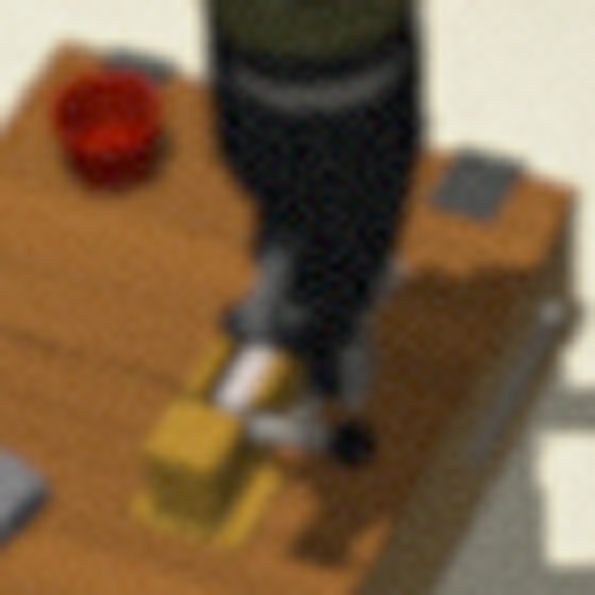

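Request:
apply_moves(
  plan=[
    {"gripper":0.0,"x":-0.005,"y":0.004,"z":-0.004,"wx":0.0,"wy":0.0,"wz":0.01},
    {"gripper":0.0,"x":0.0,"y":0.0,"z":-0.004,"wx":0.0,"wy":0.0,"wz":0.0},
    {"gripper":0.0,"x":0.0,"y":0.0,"z":-0.001,"wx":0.0,"wy":0.0,"wz":0.0},
  ],
)

```text
time_s: 10.92
ee_pos: [0.5404, 0.0987, 0.1723]
orientation: [-1.571, 0.001, -0.358]
wrist_force: [-0.3, -0.6, 0.6]
gripper_width: 0.002
```

Request:
apply_moves(
  plan=[
    {"gripper":0.0,"x":0.0,"y":0.0,"z":-0.001,"wx":0.0,"wy":0.0,"wz":0.0},
  ],
)

```text
time_s: 11.0
ee_pos: [0.5402, 0.0991, 0.1715]
orientation: [-1.57, 0.0, -0.357]
wrist_force: [0.4, 1.0, 0.1]
gripper_width: -0.003
```

Request:
apply_moves(
  plan=[
    {"gripper":0.0,"x":0.0,"y":0.0,"z":-0.001,"wx":0.0,"wy":0.0,"wz":0.0},
  ],
)

```text
time_s: 11.08
ee_pos: [0.5402, 0.0993, 0.1709]
orientation: [-1.57, -0.001, -0.357]
wrist_force: [1.2, 0.1, -0.1]
gripper_width: -0.0
```

Request:
apply_moves(
  plan=[
    {"gripper":0.0,"x":0.0,"y":-0.001,"z":-0.003,"wx":0.0,"wy":0.0,"wz":0.0},
    {"gripper":0.0,"x":0.0,"y":0.0,"z":-0.001,"wx":0.0,"wy":0.0,"wz":0.0},
  ],
)

```text
time_s: 11.25
ee_pos: [0.5404, 0.0987, 0.1678]
orientation: [-1.569, -0.002, -0.356]
wrist_force: [-0.7, 0.3, -0.1]
gripper_width: -0.002
```

Request:
apply_moves(
  plan=[
    {"gripper":0.0,"x":0.0,"y":0.0,"z":-0.001,"wx":0.0,"wy":0.0,"wz":0.0},
  ],
)

```text
time_s: 11.33
ee_pos: [0.5406, 0.0987, 0.167]
orientation: [-1.569, -0.003, -0.356]
wrist_force: [0.5, 0.7, -0.0]
gripper_width: 0.003
```

Request:
apply_moves(
  plan=[
    {"gripper":0.0,"x":0.0,"y":0.0,"z":-0.001,"wx":0.0,"wy":0.0,"wz":0.0},
  ],
)

```text
time_s: 11.42
ee_pos: [0.5406, 0.0987, 0.1661]
orientation: [-1.569, -0.004, -0.356]
wrist_force: [-0.2, 1.2, -0.3]
gripper_width: 0.002
```

Request:
apply_moves(
  plan=[
    {"gripper":0.0,"x":0.0,"y":0.0,"z":-0.001,"wx":0.0,"wy":0.0,"wz":0.0},
  ],
)

```text
time_s: 11.5
ee_pos: [0.5407, 0.0987, 0.1652]
orientation: [-1.568, -0.004, -0.356]
wrist_force: [-0.7, -0.2, 0.1]
gripper_width: 0.003
```

Request:
apply_moves(
  plan=[
    {"gripper":0.0,"x":0.0,"y":0.0,"z":-0.001,"wx":0.0,"wy":0.0,"wz":0.0},
  ],
)

```text
time_s: 11.58
ee_pos: [0.5408, 0.0986, 0.1642]
orientation: [-1.568, -0.004, -0.356]
wrist_force: [-1.0, -0.6, 0.3]
gripper_width: -0.003
```

Request:
apply_moves(
  plan=[
    {"gripper":0.0,"x":0.0,"y":0.0,"z":-0.001,"wx":0.0,"wy":0.0,"wz":0.0},
  ],
)

```text
time_s: 11.67
ee_pos: [0.5409, 0.0986, 0.1631]
orientation: [-1.568, -0.004, -0.356]
wrist_force: [-0.0, -0.2, 0.9]
gripper_width: -0.001
```

Request:
apply_moves(
  plan=[
    {"gripper":0.0,"x":0.0,"y":0.0,"z":-0.001,"wx":0.0,"wy":0.0,"wz":0.0},
  ],
)

```text
time_s: 11.75
ee_pos: [0.5409, 0.0986, 0.162]
orientation: [-1.568, -0.004, -0.357]
wrist_force: [-0.1, -0.0, -0.4]
gripper_width: 0.002
```

Request:
apply_moves(
  plan=[
    {"gripper":0.0,"x":0.0,"y":0.0,"z":-0.001,"wx":0.0,"wy":0.0,"wz":0.0},
  ],
)

```text
time_s: 11.83
ee_pos: [0.5409, 0.0986, 0.1609]
orientation: [-1.568, -0.004, -0.357]
wrist_force: [0.1, -0.0, -0.5]
gripper_width: -0.002
```

Request:
apply_moves(
  plan=[
    {"gripper":0.0,"x":0.0,"y":0.0,"z":-0.001,"wx":0.0,"wy":0.0,"wz":0.0},
  ],
)

```text
time_s: 11.92
ee_pos: [0.5409, 0.0986, 0.1598]
orientation: [-1.568, -0.004, -0.357]
wrist_force: [0.4, 0.3, -0.6]
gripper_width: -0.002
```

Request:
apply_moves(
  plan=[
    {"gripper":0.0,"x":0.0,"y":0.0,"z":-0.001,"wx":0.0,"wy":0.0,"wz":0.0},
  ],
)

```text
time_s: 12.0
ee_pos: [0.5409, 0.0986, 0.1587]
orientation: [-1.568, -0.004, -0.357]
wrist_force: [-1.2, 1.6, 1.5]
gripper_width: 0.003
```

Request:
apply_moves(
  plan=[
    {"gripper":0.0,"x":0.0,"y":0.0,"z":-0.0008,"wx":0.0,"wy":0.0,"wz":0.0},
  ],
)

```text
time_s: 12.08
ee_pos: [0.5407, 0.0987, 0.158]
orientation: [-1.568, -0.003, -0.357]
wrist_force: [-2.9, -0.3, 3.4]
gripper_width: -0.004
```

```bash
python3 - <<'E'
from h import *
p,d=arm.get_image("side"); p=p[:,:,::-1]
cv2.imwrite("pics/q_sidec.png",cv2.resize(p[190:240,230:280],None,fx=12,fy=12,interpolation=cv2.INTER_CUBIC))
import st
print(arm.tip_extent)
E
```

```text
t 12.13 dx,dy,dz mm [-52.3  59.2 -14.5] Fx,Fy,Fz [-1.5  0.1  3. ] M [ 0.05  0.35 -0.04] w -0.001 rpy [-1.568 -0.003 -0.357]
tilt 0.003 ytilt 0.002
J [ 8.200e-02 -1.700e-02  1.968e+00  1.000e-03  1.187e+00 -1.132e+00]
0.025
```

View pics/q_sidec.png

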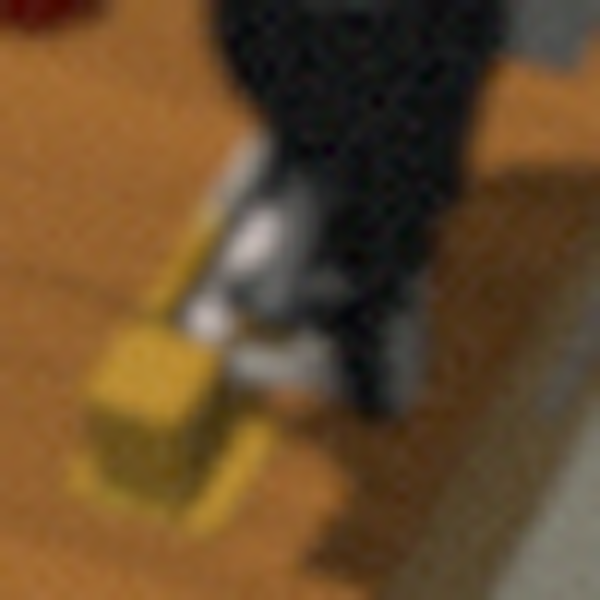

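Request:
apply_moves(
  plan=[
    {"gripper":0.0,"x":0.0,"y":0.0,"z":-0.0008,"wx":0.0,"wy":0.0,"wz":0.0},
  ],
)

```text
time_s: 12.22
ee_pos: [0.5407, 0.0987, 0.1578]
orientation: [-1.568, -0.003, -0.357]
wrist_force: [-3.3, 0.4, 7.0]
gripper_width: -0.001
```

Request:
apply_moves(
  plan=[
    {"gripper":0.0,"x":0.0,"y":0.0,"z":-0.0008,"wx":0.0,"wy":0.0,"wz":0.0},
  ],
)

```text
time_s: 12.3
ee_pos: [0.5408, 0.0987, 0.1578]
orientation: [-1.569, -0.003, -0.357]
wrist_force: [-3.2, -0.4, 6.3]
gripper_width: -0.0
```

The ball is firm against its end stop: tip at z 0.1328 m, where about 0.133 m is expected at 1.4 rad. I'll retreat upward.

Request:
apply_moves(
  plan=[
    {"gripper":0.0,"x":0.0,"y":0.0,"z":0.01,"wx":0.0,"wy":0.0,"wz":0.0},
    {"gripper":0.0,"x":-0.01,"y":0.0,"z":0.03,"wx":0.0,"wy":0.0,"wz":0.0},
    {"gripper":0.0,"x":-0.03,"y":0.01,"z":0.02,"wx":0.0,"wy":0.0,"wz":0.0},
    {"gripper":0.0,"x":-0.03,"y":0.01,"z":0.02,"wx":0.0,"wy":0.0,"wz":0.0},
    {"gripper":0.0,"x":-0.03,"y":0.01,"z":0.02,"wx":0.0,"wy":0.0,"wz":0.0},
  ],
)

```text
time_s: 12.72
ee_pos: [0.439, 0.1272, 0.2569]
orientation: [-1.573, 0.003, -0.361]
wrist_force: [-0.1, 0.3, -0.4]
gripper_width: 0.002
```

Request:
apply_moves(
  plan=[
    {"gripper":0.0,"x":-0.01,"y":0.0,"z":0.01,"wx":0.0,"wy":0.0,"wz":0.0},
    {"gripper":0.0,"x":0.0,"y":0.0,"z":0.0,"wx":0.0,"wy":0.0,"wz":0.0},
    {"gripper":0.0,"x":0.0,"y":0.0,"z":0.0,"wx":0.0,"wy":0.0,"wz":0.0},
  ],
)

```text
time_s: 12.97
ee_pos: [0.4273, 0.1291, 0.2747]
orientation: [-1.565, -0.008, -0.358]
wrist_force: [-0.3, -1.2, 0.1]
gripper_width: 0.002
```

```bash
python3 - <<'E'
from h import *
out=grab("z")
p=out["side"][0][:,:,::-1]
cv2.imwrite("pics/z_sidec.png",cv2.resize(p[170:275,180:295],None,fx=5.5,fy=5.5,interpolation=cv2.INTER_CUBIC))
p=out["top"][0][:,:,::-1]
cv2.imwrite("pics/z_topc.png",cv2.resize(p[110:240,195:345],None,fx=4.5,fy=4.5,interpolation=cv2.INTER_CUBIC))
import st
E
```

```text
t 13.07 dx,dy,dz mm [-169.    48.8  101.1] Fx,Fy,Fz [-0.5  0.2  0.2] M [-0.05 -0.02  0.03] w 0.002 rpy [-1.566 -0.006 -0.359]
tilt 0.006 ytilt 0.004
J [ 1.720e-01 -3.640e-01  2.065e+00  1.000e-03  1.433e+00 -1.040e+00]
```

View pics/z_sidec.png

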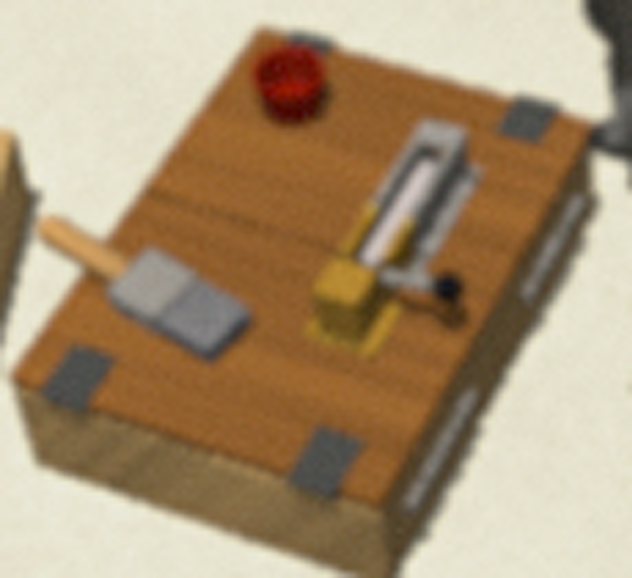

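View pics/z_topc.png

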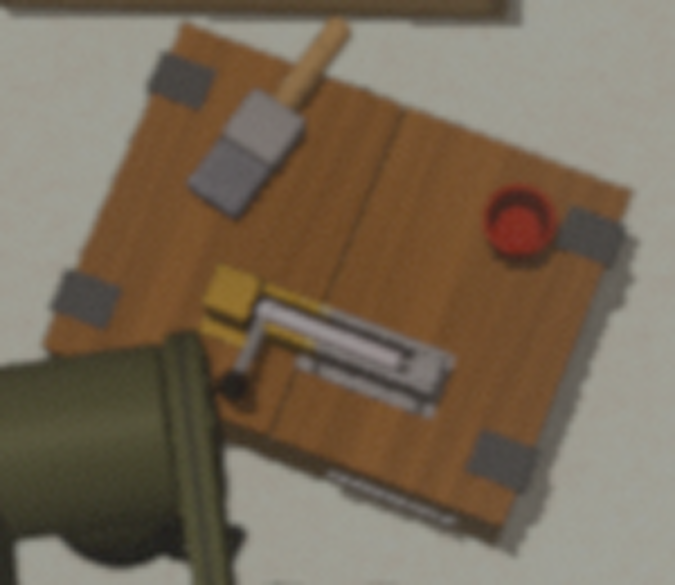

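The final pictures show the bolt across, with the handle down in the keeper's notch (ball at side crop (447,287) and top crop (234,384)). The cup and brush are unmoved, and the robot is clear of the case.

```bash
python3 -c "
from bench import arm
print(arm.finish_job())"
```

```text
the job is handed in; nothing more can be done
None
```

The bolt is locked: it is across against the keeper, the handle is all the way down in the notch, and the robot is clear. The job was handed in at about 13 s of the 56 s allowed.

- **Slide:** I gripped the ball and slid the bolt in small steps. It met the stop after about 59 mm of gripper movement, where the force rose from about 9 N to 13 N.
- **Turn:** I held it against the stop while turning the handle down through the notch, then let go.
- **Press check:** A light press from above met firm resistance at about 7 N. The fingertips were at 133 mm height, which is where the ball's top should be at the 1.4 rad end stop.
- **Last pictures:** The handle stays down, the bolt stays across, and the cup and brush have not moved. After the final retreat I checked only the case area, not the rest of the bench, though nothing there was approached.

**What did not go cleanly**
- **Joint near its limit:** Late in the turn, wrist joint 4 came to -1.335 against its -1.35 limit. As I backed the tilt off, the gripper jumped about 12 mm along the arc. The bolt came 1 to 2 mm off the stop and was brought back. The handle was already in the notch.
- **Forces:** The highest reading I saw was about 20 N at the ball, just after that jump. Brief peaks between readings were not seen.
- **Angle by camera:** The cameras put the final handle angle at about 1.3 rad. They also read the ball about 5 mm too high before I started, so I trusted the press check.

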